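# Load the steriliser drawer, shut it and switch it on

## Robot

A 7-joint arm with a two-finger parallel gripper is mounted at the origin on the work surface. World frame = base frame: x ahead of the robot, y to its left, z up, the work surface at z = 0. Lengths are in m, angles in rad, forces in N, time in s.
With the tool pointing down it reaches from about 0.425 to 0.8 m from the base axis. Payload 8.3 kg.
Tool frame: the origin (TCP) lies at the centre of the arm's flange, where the gripper is bolted on; the fingertips stand 173 mm ahead of it and the grasp point (between the pads) lies 155 mm ahead of it; z points along the fingers, y is the line along which they close (so a half turn about z gives the same grasp; the last joint's range is limited). The gripper opens to 85 mm and grips with 20 to 120 N. Pads are 22 mm wide; open, the fingers measure 114 mm over their backs; the gripper's body (76 mm by 85 mm) begins 54 mm behind the grasp point. The pads swing forward as they close: fully open they stand 13 mm farther back than shut.
Start: joints at [-1.255, 0.383, 0.016, 1.37, -0.006, 1.388, -0.046], TCP at [0.231, 0.581, 0.405] pointing down, gripper open.
Joint ranges: [-2.95, 2.95], [-0.25, 2.06], [-1.52, 1.56], [0.18, 2.33], [-1.44, 4.58], [0.02, 2.06], [-3.01, 3.01]. Speed limits (rad/s): [2.39, 2.39, 3.01, 3.01, 3.14, 3.14, 3.14].

## Interface

Orientations are given as a unit quaternion [w, x, y, z].
In Python, from bench import env, optics, trace gives the robot as it stands. The module is installed in compiled form; this text tells all that it offers.
- The arm moves only by the tool apply_moves, never from a script. Its argument "targets" is a list that holds one entry, the list of rows, each a list of 7 numbers: the shift along the tool's x, y, z in cm, then the turn, a rotation vector about the tool's x, y, z in rad, then the opening, from -1 (shut) to 1 (fully open). In form: [[[dx, dy, dz, ax, ay, az, gripper], ...]]. A call has 1 to 10 rows; each row shifts and turns the commanded pose from where the row before left it, along the tool's axes as they then stand; what a row does not reach is not made up. A row lasts 1/10 s, in which the tool goes at most 50 mm and 8.59 degrees, less where a joint would pass 70% of its speed; a pose out of reach is approached as far as the arm can. A call with a gripper value outside its range is refused whole. The fingers move at their own pace and stop on an object; "squeeze" is the grip in N (left out, the last holds). Time passes only in rows, so rows that do not move let the fingers close. It gives the time, the measured TCP pose, the force, the opening and the grip force at its end, in the units of the state.
- env.state(): the state, without advancing time (a new reading comes with each control period).
- optics.read_camera(name): name is "scene" or "side" or "wrist"; returns the picture (480x640x3 uint8, blue, green, red); there is no depth.
- optics.camera_params(name): a dict with "K" (3x3 intrinsics, pixels), "k1" (the pictures are not rectified: a ray, as slopes to the right and down, at radius r is drawn at 1 + k1 r^2 times it, then the intrinsics apply), "R" (3x3) and "t" (3): a world point X has camera coordinates R X + t. Camera axes: x right, y down, z forward; pixel columns grow to the right and rows downward; lengths in m; the calibration is good to about 2 mm. A picture is of the moment at which its call begins: read the wrist's pose just before it. camera_params takes no time and is no camera call; for the wrist camera it gives the pose at the moment of the call.
- env.finish_job(): hands the job in; it is judged then, once.
Trained networks look in the newest picture that a camera, given by its name, has taken for a name from the list of things; names that differ only in an ending like _2 or _b are one class to them, and where a whole thing is asked for, a point or a joint stands for the part that bears it (a point fixed in the world has none). Each returns a list of dicts, best first, with "p" (0 to 1); they miss things now and then, are a little off and sometimes report something else, mostly with a low value. They report only what shows in the picture. A call takes as long as a camera call.
- trace(camera, label): "pixels" (480x640 bool, what is visible of it) and "xy" ([column, row] in pixels, amid what is visible of it).
The state is a dict: "time_s": time; "joint_pos": joint angles; "joint_velocities": joint speeds; "effort": joint torques, N m; "position": TCP position; "ee_rot": TCP orientation; "contact_force": force on the tool from outside, world axes, zero at the start; "wrist_torque": the same for the moment, N m; "opening": opening from 0.0 (shut) to 1.0 (fully open); "grip_force": force on a finger pad.
Only numpy, scipy, OpenCV 4.12 (cv2) and the standard library are available. Lean on these libraries where they do the work, as an engineer would, in place of code of your own. Each camera call takes 0.05 s, during which the arm holds its last target. There are 200 camera calls.

## Task

Put the washed things from the draining mat into the utensil steriliser: open its drawer, stand every blue ramekin upright on the floor of the wide bay, side by side, setting each down rather than dropping it, and lay the wooden pestle flat in the narrow lane beside them. Then slide the drawer fully home and, only once it is shut, turn the switch on top clockwise until it clicks over to its on position. Leave the mortar and the sauce bottle where they are.

Things in the scene. Friction and masses are not known exactly. Their poses are not given: they have to be found in the camera images.
- steriliser: Utensil steriliser: a low steel case 250 mm deep (x), 310 wide (y), 100 high; it does not move. Origin: centre of its underside, on the worktop. The drawer is in its -x face and slides out along its own -x; +z is up. The lid's underside is 96 mm (80 at the strip over the drawer) above the worktop. A control housing (80 by 170 mm) stands on the rear of the lid, its top 125 mm above the worktop.
- drawer (a joint): How far the drawer is out, m: 0 fully home, 0.175 fully out; starts a little ajar. About 2 N of friction; stays where left. Its front is a panel 12 mm thick, 310 wide, from 14 to 82 mm above the worktop. The tray behind it has walls 45 mm high; a 4 mm divider along the travel (36 mm high) splits it into a wide bay and a narrow lane. Fully out, the rear 11 mm of the tray stays under the lid.
- drawer_handle (a point): Middle of the drawer's bar handle: a level round bar 12 mm thick, 140 mm long, running along y, 68 mm above the worktop, its axis 45 mm out from the drawer front, held by a post at each end. Moves with the drawer; axes as the case.
- bay (a point): Centre of the floor of the drawer's wide bay, 182 mm along x by 198 mm along y inside; the floor is 22 mm above the worktop. Moves with the drawer; axes as the case.
- lane (a point): Centre of the floor of the drawer's narrow lane, on the +y side of the divider, 182 mm along x by 74 mm along y inside. Moves with the drawer; axes as the case.
- switch (a joint): Rotary switch on the control housing, rad, growing clockwise as seen from above: 0 is off (pointer towards the drawer front), 1.57 is on. Snap action: it resists with up to 0.2 N m in the first half of the turn, clicks over half-way (0.79) and then springs by itself to 1.57; let go before half-way, it springs back to 0.
- switch_grip (a point): On the switch's axis, 158 mm above the worktop, the height at which to pinch it. The black grip is a bar 50 mm long and 15 mm thick, from 135 to 167 mm above the worktop, on a round skirt 52 mm across and 8 mm high. The bar runs along this point's x axis (along the case's x when off), its pointer end to -x.
- ramekin_a: Ramekin of blue glazed ceramic: a straight-sided round cup 62 mm in outer diameter, 40 mm high, wall 4.5 mm, open at the top, about 160 g. Origin: centre of its underside; z up when upright. All ramekins are alike; two to four of the four are present (absent ones read None).
- ramekin_b: Ramekin of blue glazed ceramic: a straight-sided round cup 62 mm in outer diameter, 40 mm high, wall 4.5 mm, open at the top, about 160 g. Origin: centre of its underside; z up when upright. All ramekins are alike; two to four of the four are present (absent ones read None).
- ramekin_c: Ramekin of blue glazed ceramic: a straight-sided round cup 62 mm in outer diameter, 40 mm high, wall 4.5 mm, open at the top, about 160 g. Origin: centre of its underside; z up when upright. All ramekins are alike; two to four of the four are present (absent ones read None).
- ramekin_d: Ramekin of blue glazed ceramic: a straight-sided round cup 62 mm in outer diameter, 40 mm high, wall 4.5 mm, open at the top, about 160 g. Origin: centre of its underside; z up when upright. All ramekins are alike; two to four of the four are present (absent ones read None).
- pestle: Hardwood pestle with eight flat sides, 160 mm long, about 140 g, lying on its side. Origin: middle of its length, on its axis; its x axis runs along it. The head (38 mm thick) is at the -x end, the waist (25 mm thick) spans from 10 mm on the -x side to 35 mm on the +x side, the +x end is 33 mm thick. Lying, its axis is 17 to 19 mm up.
- mortar: Stone mortar, 130 mm across, 90 mm high, heavy; a bystander. Origin: centre of its underside.
- sauce_bottle: Glass sauce bottle, 62 mm thick, 200 mm tall; a bystander. Origin: centre of its underside.

How it is judged:
By the outcome, as a careful person would: the job done as asked, in the order asked, and still so for the second after the job is handed in, with the robot touching nothing.
Of ramekin_a, ramekin_b, ramekin_c, ramekin_d only 2 to 4 are there at a start; the rules pass over those that are not, and their reading is None.
At some moment in a run one of ramekin_a, ramekin_b, ramekin_c, ramekin_d, pestle may be knocked a few centimetres aside while the robot is not near it.
It also fails if it takes over 210 s, if anything falls off the work surface, if the arm or the gripper's body presses on something with over 40 N, if the wrist force passes 120 N, or if a joint passes its speed limit or range.

## Working session

There is one attempt and no reset: what is moved stays moved. The work goes in short steps, Python scripts to look and compute and a tool call to move; the robot and the scene stay as the last step left them, time stands still between calls to the robot, and variables do not carry over. Pictures are saved under pics/ and viewed, at most 15 in all, crops included, and the job is handed in when it is done.

Besides the shell and the picture viewer there is one more tool, called after ">>>" by a JSON object that holds its "name" and its "arguments", one argument or row to a line. apply_moves: Moves the arm, as the interface text tells. Its arguments: {"type":"object","properties":{"targets":{"type":"array"},"squeeze":{"type":"number"}},"required":["targets"]}

```bash
mkdir -p pics; ls
cat > h.py <<'E'
import numpy as np, cv2
from bench import env, optics, trace
def snap(cam,fn=None):
    p=optics.camera_params(cam); im=optics.read_camera(cam)
    if fn: cv2.imwrite('pics/'+fn,im)
    return im,p
def ray(p,uv):
    K=np.array(p['K']);R=np.array(p['R']);t=np.array(p['t'])
    d=cv2.undistortPoints(np.array([[uv]],float),K,np.array([p['k1'],0,0,0,0.]))[0,0]
    # refine by inverse is iterative in cv2
    return -R.T@t, R.T@np.array([d[0],d[1],1.])
def onz(p,uv,z):
    o,d=ray(p,uv); return o+d*(z-o[2])/d[2]
def tri(obs):
    A=np.zeros((3,3));b=np.zeros(3)
    for p,uv in obs:
        o,d=ray(p,uv);d=d/np.linalg.norm(d);M=np.eye(3)-np.outer(d,d);A+=M;b+=M@o
    X=np.linalg.solve(A,b)
    return X,[np.linalg.norm(np.cross(X-ray(p,uv)[0],ray(p,uv)[1]/np.linalg.norm(ray(p,uv)[1]))) for p,uv in obs]
def proj(p,X):
    c=np.array(p['R'])@np.array(X)+np.array(p['t']); x=c[:2]/c[2]; x=x*(1+p['k1']*(x@x)); K=np.array(p['K'])
    return np.array([K[0,0]*x[0]+K[0,2],K[1,1]*x[1]+K[1,2]])
E
python3 - <<'E'
from h import *
np.set_printoptions(precision=3,suppress=True)
print(env.state())
for c in ['scene','side','wrist']:
    im,p=snap(c,c+'0.png'); print(c,p['K'],p['k1'],'pos',-np.array(p['R']).T@np.array(p['t']),np.array(p['R']).tolist())
E
```

```text
pics
{'time_s': 0.0, 'joint_pos': array([-1.255,  0.384,  0.016,  1.371, -0.006,  1.388, -0.047]), 'joint_velocities': array([ 0.   , -0.001, -0.   ,  0.001,  0.002, -0.001,  0.002]), 'effort': array([ -0.001, -62.761,   0.844, -37.182,   0.017,   0.015,   0.   ]), 'position': array([0.231, 0.581, 0.404]), 'ee_rot': array([-0.   ,  0.188,  0.982, -0.001]), 'contact_force': array([-0.729,  0.398,  0.866]), 'wrist_torque': array([ 0.016,  0.019, -0.058]), 'grip_force': 0.0, 'opening': 1.001144441510949}
scene [[596.012   0.    316.945]
 [  0.    596.012 234.51 ]
 [  0.      0.      1.   ]] -0.09398210418863823 pos [1.139 0.248 1.223] [[-0.4429395653577172, 0.8965434037960267, -0.003803491889189613], [0.7795383046532021, 0.38303041484137235, -0.4955882695190208], [-0.44285954095980345, -0.22248062031619936, -0.8685492505117897]]
side [[503.234   0.    319.021]
 [  0.    503.234 242.503]
 [  0.      0.      1.   ]] -0.10782809454843514 pos [ 0.041 -0.909  1.04 ] [[0.852333219131556, -0.5229563129220952, -0.006691661958496091], [-0.3589412436600889, -0.5756139976948099, -0.734731045524516], [0.3803804242657447, 0.6286375906933397, -0.6783255209725528]]
wrist [[351.315   0.    320.435]
 [  0.    351.315 235.456]
 [  0.      0.      1.   ]] -0.006782608986940833 pos [0.163 0.607 0.374] [[0.3703342022802065, 0.9288981410882825, -0.0009066996292240498], [0.8902567919782135, -0.354649679715792, 0.285773422511869], [0.26513284021060846, -0.10663886796201819, -0.9582967853862584]]
```

View pics/scene0.png

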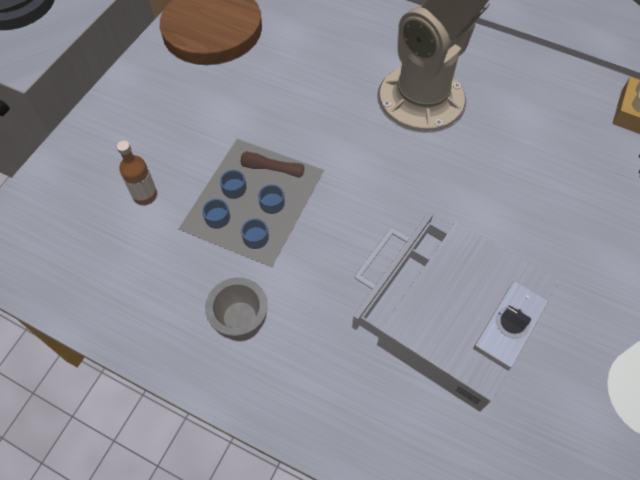

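View pics/side0.png

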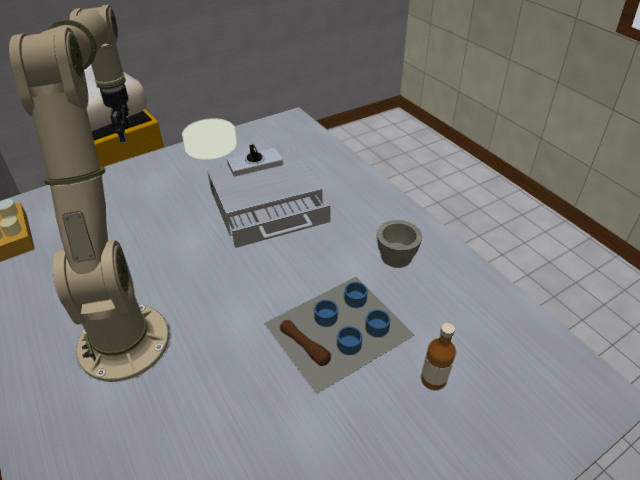

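The scene picture shows four ramekins on the mat at about (233,183), (271,199), (216,213) and (255,233). The pestle is at (272,165), the mortar at (237,307) and the bottle at (138,175). The steriliser handle is near (383,258) and the switch at (515,318). The side view agrees.

Run:
```python
from h import *
import pickle
np.set_printoptions(precision=4,suppress=True)
D={}
for c in ['scene','side']:
    im,p=snap(c); 
    for l in ['ramekin_a','pestle','drawer_handle','switch_grip','steriliser','drawer','mortar','sauce_bottle']:
        r=trace(c,l); D[c,l]=r
        print(c,l,[(round(q['p'],2),np.round(q['xy']).tolist(),int(q['pixels'].sum())) for q in r][:7])
    D[c]=(im,p)
pickle.dump(D,open('d.pkl','wb'))
for c in ['scene','side']:
    im=D[c][0]; o=im.copy()
    for l,col in [('drawer_handle',(0,0,255)),('switch_grip',(0,255,0)),('drawer',(255,0,0)),('steriliser',(0,255,255))]:
        if D[c,l]:
            cs,_=cv2.findContours(D[c,l][0]['pixels'].astype('uint8'),cv2.RETR_EXTERNAL,cv2.CHAIN_APPROX_NONE); cv2.drawContours(o,cs,-1,col,1)
    x0,y0=(340,200) if c=='scene' else (190,110)
    a=cv2.resize(im[y0:y0+210,x0:x0+230],None,fx=1.73*2,fy=1.73*2,interpolation=cv2.INTER_CUBIC)
    b=cv2.resize(o[y0:y0+210,x0:x0+230],None,fx=1.73,fy=1.73,interpolation=cv2.INTER_NEAREST)
    cv2.imwrite(f'pics/{c}_c.png',cv2.resize(a,(657,600)));
```

```text
scene ramekin_a [(0.92, [234.0, 183.0], 573), (0.76, [214.0, 213.0], 604), (0.76, [252.0, 233.0], 626), (0.65, [270.0, 197.0], 621)]
scene pestle [(0.81, [269.0, 162.0], 812), (0.17, [233.0, 184.0], 629)]
scene drawer_handle [(0.83, [397.0, 274.0], 4507)]
scene switch_grip [(0.79, [510.0, 319.0], 541)]
scene steriliser [(0.94, [456.0, 306.0], 23591), (0.72, [215.0, 213.0], 653), (0.28, [135.0, 176.0], 1477)]
scene drawer [(0.67, [395.0, 270.0], 4484)]
scene mortar [(0.75, [235.0, 308.0], 3057), (0.18, [514.0, 322.0], 535)]
scene sauce_bottle [(0.9, [135.0, 176.0], 1419)]
side ramekin_a [(0.85, [324.0, 311.0], 522), (0.85, [350.0, 340.0], 619), (0.61, [352.0, 290.0], 534), (0.57, [376.0, 324.0], 592)]
side pestle [(0.44, [355.0, 292.0], 491), (0.44, [439.0, 360.0], 1602)]
side drawer_handle [(0.9, [278.0, 221.0], 2936)]
side switch_grip [(0.6, [252.0, 152.0], 200)]
side steriliser []
side drawer [(0.56, [279.0, 215.0], 3021)]
side mortar [(0.8, [397.0, 240.0], 1734)]
side sauce_bottle [(0.92, [438.0, 361.0], 1517)]
```

View pics/scene_c.png

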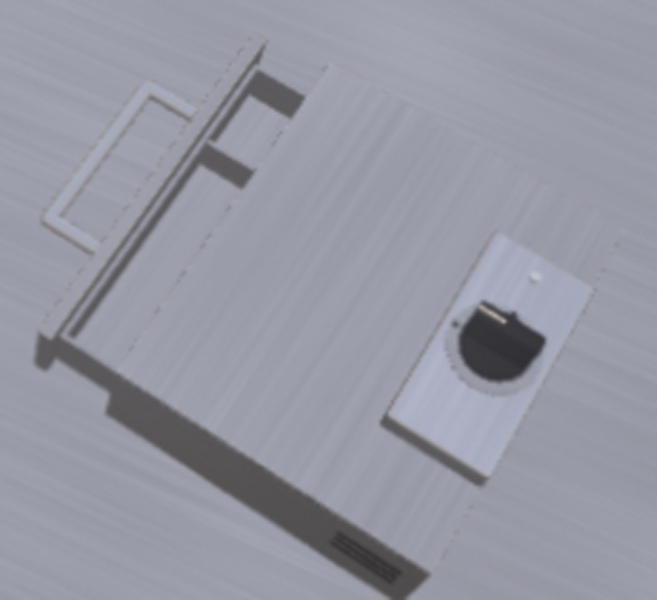

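View pics/side_c.png

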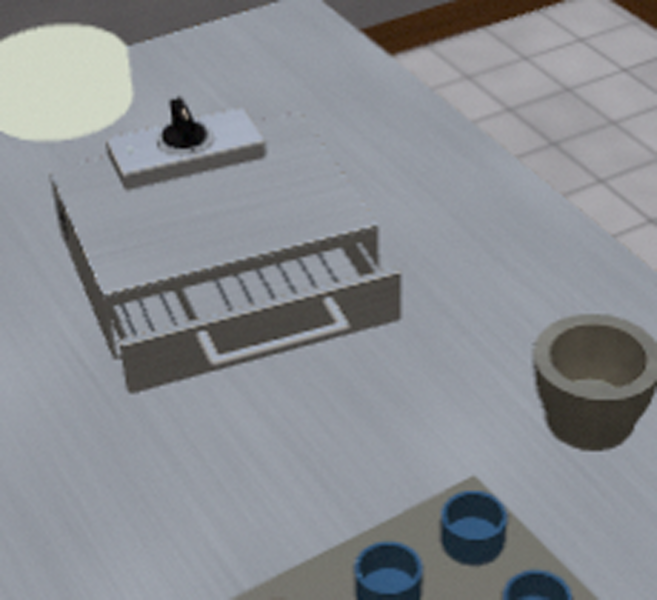

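The crops show the drawer slightly ajar. In the scene crop the handle corners are at (150,88) and (52,218), and the switch pointer faces the drawer. Next I fit the case pose from these corners and the ramekins from their masks.

```bash
cat > fit.py <<'E'
from h import *
from scipy.optimize import least_squares
def rot(y): return np.array([[np.cos(y),-np.sin(y)],[np.sin(y),np.cos(y)]])
def cyl(x,y,z=0,r=.031,h=.04):
    a=np.linspace(0,2*np.pi,40,endpoint=False)
    return np.array([[x+r*np.cos(t),y+r*np.sin(t),zz] for t in a for zz in (z,z+h)])
def pest(x,y,yaw,z=.018):
    prof=[(-.08,.016),(-.07,.019),(-.045,.019),(-.01,.0125),(.035,.0125),(.06,.0165),(.08,.0165)]
    c,s=np.cos(yaw),np.sin(yaw); a=np.linspace(0,2*np.pi,16,endpoint=False)
    return [np.array([[x+c*u-s*r*np.cos(t),y+s*u+c*r*np.cos(t),z+r*np.sin(t)] for t in a]) for u,r in prof]
def mask(p,hulls):
    m=np.zeros((480*4,640*4),np.uint8)
    for P in hulls:
        q=np.array([proj(p,X) for X in P]); h=cv2.convexHull(((q+.5)*4).astype(np.float32)); cv2.fillConvexPoly(m,np.round(h).astype(np.int32),255)
    return cv2.resize(m,(640,480),interpolation=cv2.INTER_AREA)/255.
def cen(m):
    v,u=np.nonzero(m>.5) if m.dtype!=bool else np.nonzero(m); return np.array([u.mean(),v.mean()])
E
python3 - <<'E'
from fit import *
import pickle
np.set_printoptions(precision=4,suppress=True)
D=pickle.load(open('d.pkl','rb')); ps,pd=D['scene'][1],D['side'][1]
k=2.857
S=lambda u,v:(340+u/k-.3,200+v/k-.3); T=lambda u,v:(190+u/k-.3,110+v/k-.3)
# (kind, modelpoint, px)
O=[]
def add(p,kind,m,uv): O.append((p,kind,np.array(m,float),np.array(uv)))
add(ps,'h',(-.045,.067,.068),S(150,88)); add(ps,'h',(-.045,-.067,.068),S(50,218))
add(ps,'h',(0,.155,.082),S(262,37)); add(ps,'h',(0,-.155,.082),S(42,333))
add(ps,'c',(-.125,.155,.1),S(330,65)); add(ps,'c',(.125,-.155,.1),S(430,573)); add(ps,'c',(.125,.155,.1),S(622,229))
add(pd,'h',(-.045,.067,.068),T(210,360)); add(pd,'h',(-.045,-.067,.068),T(345,326))
add(pd,'h',(0,.155,.082),T(120,346)); add(pd,'h',(0,-.155,.082),T(400,273))
add(pd,'c',(-.125,.155,.1),T(107,294)); add(pd,'c',(-.125,-.155,.1),T(378,228)); add(pd,'c',(.125,.155,.1),T(52,177))
def res(v):
    r=[]
    for p,k_,m,uv in O:
        xy=m[:2]+(np.array([v[3],0]) if k_=='h' else 0)
        w=rot(v[2])@xy+v[:2]; r.append(proj(p,[*w,m[2]])-uv)
    return np.concatenate(r)
s=least_squares(res,[.3,.6,1.6,-.2],loss='soft_l1'); print('case x,y,yaw,front',s.x); print(res(s.x).reshape(-1,2).round(1).tolist())
hw=rot(s.x[2])@np.array([s.x[3]-.045,0])+s.x[:2]; print('handle',hw)
# free height checks of handle mid & panel
for i,j in ((0,7),(1,8),(2,9),(3,10),(4,11)): print('tri',tri([(ps,O[i][3]),(pd,O[j][3])]))
# housing
for q in [(499,233),(593,290),(387,417)]: print('hous',rot(-s.x[2])@(onz(ps,S(*q),.125)[:2]-s.x[:2]))
print('skirt',rot(-s.x[2])@(onz(ps,S(496,345),.133)[:2]-s.x[:2]))
# colour-based blue masks
def blue(im):
    h=cv2.cvtColor(im,cv2.COLOR_BGR2HSV); m=cv2.inRange(h,(98,90,30),(118,255,255)); 
    n,l,st,c=cv2.connectedComponentsWithStats(m); return [l==i for i in range(1,n) if st[i,4]>200],[c[i] for i in range(1,n) if st[i,4]>200]
bs,bd=blue(D['scene'][0]),blue(D['side'][0]); print(len(bs[0]),len(bd[0]),[m.sum() for m in bs[0]])
for m in bs[0]:
    w=onz(ps,cen(m),.02)
    j=np.argmin([np.linalg.norm(cen(n)-proj(pd,w)) for n in bd[0]]); n=bd[0][j]
    f=lambda v:np.concatenate([cen(mask(ps,[cyl(v[0],v[1],v[2])]))-cen(m),cen(mask(pd,[cyl(*v)]))-cen(n)])
    q=least_squares(f,[w[0],w[1],0.],diff_step=1e-2,x_scale=[.01,.01,.01]); 
    mm=mask(ps,[cyl(*q.x)])>.5; print('ram',q.x,f(q.x).round(2),'IoU',(mm&m).sum()/(mm|m).sum())
def wood(im,uv):
    h=cv2.cvtColor(im,cv2.COLOR_BGR2HSV); m=cv2.inRange(h,(0,60,15),(20,255,160))|cv2.inRange(h,(170,60,15),(180,255,160))
    n,l,st,c=cv2.connectedComponentsWithStats(m); i=np.argmin([np.linalg.norm(c[i]-uv) if st[i,4]>100 else 1e9 for i in range(1,n)])+1; return l==i
ws,wd=wood(D['scene'][0],(270,164)),wood(D['side'][0],(306,342)); print(ws.sum(),wd.sum(),cen(ws),cen(wd))
X,e=tri([(ps,cen(ws)),(pd,cen(wd))]); print('pestle tri',X,e)
from scipy.optimize import minimize
def c(v): return sum(np.abs(mask(p,[np.vstack(P) for P in zip(pest(*v)[:-1],pest(*v)[1:])])-m).sum() for p,m in ((ps,ws),(pd,wd)))
b=min((minimize(c,[X[0],X[1],a],method='Nelder-Mead',options=dict(initial_simplex=[[X[0],X[1],a],[X[0]+.01,X[1],a],[X[0],X[1]+.01,a],[X[0],X[1],a+.2]],maxiter=60)) for a in np.arange(0,6.2,.78)),key=lambda r:r.fun)
print('pestle',b.x,b.fun)
for l in ['mortar','sauce_bottle']: print(l,tri([(ps,D['scene',l][0]['xy']),(pd,D['side',l][0]['xy'])]))
E
```

```text
case x,y,yaw,front [ 0.5737  0.3167  1.4069 -0.1853]
[[-0.2, 1.5], [1.6, -0.0], [-1.2, -1.1], [-0.8, -0.2], [-0.2, -1.7], [-0.7, 0.4], [0.4, 0.1], [2.3, -0.3], [-1.9, 0.0], [-0.2, -0.8], [0.2, -0.9], [-1.6, 0.4], [0.3, -0.8], [-0.9, -2.7]]
handle [0.5361 0.0895]
tri (array([0.4648, 0.1004, 0.0684]), [np.float64(0.0018964986576593024), np.float64(0.0018964986576593106)])
tri (array([0.6055, 0.0749, 0.0697]), [np.float64(0.0011923066513000102), np.float64(0.0011923066513003437)])
tri (array([0.3906, 0.1617, 0.0778]), [np.float64(0.0012584300467422854), np.float64(0.0012584300467424333)])
tri (array([0.6954, 0.1093, 0.0786]), [np.float64(0.0007879322118585927), np.float64(0.0007879322118584682)])
tri (array([0.405 , 0.2199, 0.0994]), [np.float64(0.0010578241184523442), np.float64(0.001057824118452451)])
hous [0.0493 0.0835]
hous [0.1249 0.0824]
hous [ 0.0489 -0.0853]
skirt [0.086  0.0005]
4 4 [np.int64(217), np.int64(232), np.int64(261), np.int64(286)]
ram [ 0.4884 -0.308   0.    ] [ 0.43  0.71 -0.05  0.72] IoU 0.3248502994011976
ram [ 0.486  -0.2027  0.    ] [0.42 0.53 0.1  0.81] IoU 0.33770014556040756
ram [ 0.5796 -0.3017  0.    ] [0.35 0.88 0.12 0.99] IoU 0.3696883852691218
ram [ 0.5861 -0.1919  0.    ] [ 0.37  0.77 -0.13  1.15] IoU 0.39557399723374825
607 774 [269.944  163.2109] [306.1434 343.1835]
pestle tri [ 0.3939 -0.2572  0.0195] [np.float64(0.001150193577781744), np.float64(0.0011501935777816043)]
pestle [ 0.3931 -0.2485  1.7868] 275.91372549019604
mortar (array([ 0.7829, -0.1211,  0.0695]), [np.float64(0.0027984457113152477), np.float64(0.0027984457113152173)])
sauce_bottle (array([ 0.6029, -0.4984,  0.0807]), [np.float64(0.0023526814149463825), np.float64(0.002352681414946346)])fit.py:17: RuntimeWarning: Mean of empty slice.
  v,u=np.nonzero(m>.5) if m.dtype!=bool else np.nonzero(m); return np.array([u.mean(),v.mean()])
  ret = ret.dtype.type(ret / rcount)
```

```bash
cat > plan.py <<'E'
from h import *
from scipy.spatial.transform import Rotation as Ro
import json
# case frame
C=np.array([.5737,.3167]);YAW=1.402
def cw(x,y): c,s=np.cos(YAW),np.sin(YAW); return C+np.array([c*x-s*y,s*x+c*y])
def down(az): # tool down, tool y (closing axis) at world azimuth az (rad)
    y=np.array([np.cos(az),np.sin(az),0]);z=np.array([0,0,-1.]);return np.array([np.cross(y,z),y,z]).T
def rows(wps,g,step=.035,start=None):
    """wps: list of (x,y,z,az or None); prints rows of 10"""
    s=env.state(); P=s['position'].copy() if start is None else start[0]; q=s['ee_rot']; R=Ro.from_quat([*q[1:],q[0]]).as_matrix()
    out=[]
    for x,y,z,az in wps:
        T=np.array([x,y,z]); RT=R if az is None else down(az)
        if az is not None:
            alt=down(az+np.pi)
            f=lambda M:np.linalg.norm(Ro.from_matrix(R.T@M).as_rotvec())
            if f(alt)<f(RT): RT=alt
        rv=Ro.from_matrix(R.T@RT).as_rotvec(); n=max(1,int(np.ceil(max(np.linalg.norm(T-P)/step,np.linalg.norm(rv)/.13))))
        P0,R0=P.copy(),R.copy()
        for i in range(1,n+1):
            Pd=P0+(T-P0)*i/n; Rd=R0@Ro.from_rotvec(rv*i/n).as_matrix()
            d=np.round(R.T@(Pd-P)*100,2); r=np.round(Ro.from_matrix(R.T@Rd).as_rotvec(),3)
            P=P+R@d/100; R=R@Ro.from_rotvec(r).as_matrix(); out.append([*(float(a)+0. for a in d),*(float(a)+0. for a in r),g])
    for i in range(0,len(out),10): print(json.dumps(out[i:i+10]))
    print('t',round(s['time_s'],2),'P',s['position'].round(4),'q',s['joint_pos'].round(2),'open',round(s['opening'],3))
E
python3 -c "
from plan import *
rows([(.5355,.0885,.36,YAW)],-.05)"
```

```text
[[-2.73, -2.03, 0.26, 0.0, 0.0, -0.012, -0.05], [-2.71, -2.06, 0.27, 0.0, 0.0, -0.013, -0.05], [-2.69, -2.09, 0.26, 0.0, 0.0, -0.012, -0.05], [-2.65, -2.13, 0.26, 0.0, 0.0, -0.012, -0.05], [-2.64, -2.16, 0.26, 0.0, 0.0, -0.013, -0.05], [-2.6, -2.2, 0.27, 0.0, 0.0, -0.012, -0.05], [-2.58, -2.22, 0.26, 0.0, 0.0, -0.012, -0.05], [-2.55, -2.25, 0.26, 0.0, 0.0, -0.013, -0.05], [-2.52, -2.29, 0.26, 0.0, 0.0, -0.012, -0.05], [-2.49, -2.32, 0.27, 0.0, 0.0, -0.013, -0.05]]
[[-2.46, -2.35, 0.26, 0.0, 0.0, -0.012, -0.05], [-2.44, -2.38, 0.26, 0.0, 0.0, -0.012, -0.05], [-2.4, -2.41, 0.27, 0.0, 0.0, -0.013, -0.05], [-2.38, -2.44, 0.26, 0.0, 0.0, -0.012, -0.05], [-2.34, -2.47, 0.26, 0.0, 0.0, -0.012, -0.05], [-2.31, -2.5, 0.26, 0.0, 0.0, -0.013, -0.05], [-2.29, -2.52, 0.27, 0.0, 0.0, -0.012, -0.05]]
t 1.05 P [0.2311 0.5807 0.4047] q [-1.25  0.38  0.02  1.37 -0.01  1.39 -0.05] open 1.006
```

>>> {"name": "apply_moves", "arguments": {
  "targets": [
    [[-3.3, -2.45, 0.3, 0, 0, 0, -0.05], [-3.3, -2.45, 0.3, 0, 0, 0, -0.05], [-3.3, -2.45, 0.3, 0, 0, 0, -0.05], [-3.3, -2.45, 0.3, 0, 0, 0, -0.05], [-3.3, -2.45, 0.3, 0, 0, 0, -0.05], [-3.3, -2.45, 0.3, 0, 0, 0, -0.05], [-3.3, -2.45, 0.3, 0, 0, 0, -0.05], [-3.3, -2.45, 0.3, 0, 0, 0, -0.05], [-3.3, -2.45, 0.3, 0, 0, 0, -0.05], [-3.3, -2.45, 0.3, 0, 0, 0, -0.05]]
  ]
}}

```text
time_s: 2.05
position: [0.4477, 0.2295, 0.3749]
ee_rot: [0.0, 0.188, 0.982, 0.0]
contact_force: [-0.6, -0.2, -0.2]
opening: 0.472
grip_force: 0.0
```

>>> {"name": "apply_moves", "arguments": {
  "targets": [
    [[-3.3, -2.45, 0.3, 0, 0, 0, -0.05], [-3.3, -2.45, 0.3, 0, 0, 0, -0.05], [-3.3, -2.45, 0.3, 0, 0, 0, -0.05], [-3.3, -2.45, 0.3, 0, 0, 0, -0.05], [0, 0, 0, 0, 0, -0.1, -0.05], [0, 0, 0, 0, 0, -0.1, -0.05], [0, 0, 0, 0, 0, 0, -0.05]]
  ]
}}

```text
time_s: 2.75
position: [0.5336, 0.0909, 0.3627]
ee_rot: [-0.0, 0.089, 0.996, 0.0]
contact_force: [0.1, -0.4, -0.0]
opening: 0.477
grip_force: 0.0
```

```bash
cat >> plan.py <<'E'
def go(x,y,z,az=None,step=.035):
    """simple: n equal shift rows in present axes, then m turn rows"""
    s=env.state();P=s['position'];q=s['ee_rot'];R=Ro.from_quat([*q[1:],q[0]]).as_matrix()
    d=R.T@(np.array([x,y,z])-P)*100; rv=np.zeros(3)
    if az is not None:
        rv=min((Ro.from_matrix(R.T@down(a)).as_rotvec() for a in (az,az+np.pi)),key=np.linalg.norm)
    n=int(np.ceil(np.linalg.norm(d)/100/step)); m=int(np.ceil(np.linalg.norm(rv)/.14))
    print('shift',n,'x',(d/max(n,1)).round(2),'total',d.round(2),'| turn',m,'x',(rv/max(m,1)).round(3))
def stat():
    s=env.state();q=s['ee_rot'];R=Ro.from_quat([*q[1:],q[0]]).as_matrix()
    print('t',round(s['time_s'],2),'P',s['position'].round(4),'az',round(float(np.arctan2(R[1,1],R[0,1])),3),'z',R[:,2].round(3),'q',s['joint_pos'].round(2),'open',round(s['opening'],3),'F',s['contact_force'].round(1),'grip',round(s['grip_force'],1))
E
python3 - <<'E'
from plan import *
stat()
im,p=snap('wrist','w1.png')
r=trace('wrist','drawer_handle')
for a in (.067,-.067):
    w=cw(-.1853-.045,a); print(proj(p,[*w,.068]))
go(.5355,.0885,.36,YAW)
E
```

```text
t 2.75 P [0.5336 0.0909 0.3627] az 1.393 z [-0.  0. -1.] q [-0.54  0.23  0.37  1.68 -0.09  1.24  1.24] open 0.477 F [ 0.1 -0.4 -0. ] grip 0.0
[317.98438518 141.18443162]
[319.84972003 306.86556451]
shift 1 x [-0.25 -0.24  0.27] total [-0.25 -0.24  0.27] | turn 1 x [ 0.    -0.    -0.013]
```

View pics/w1.png

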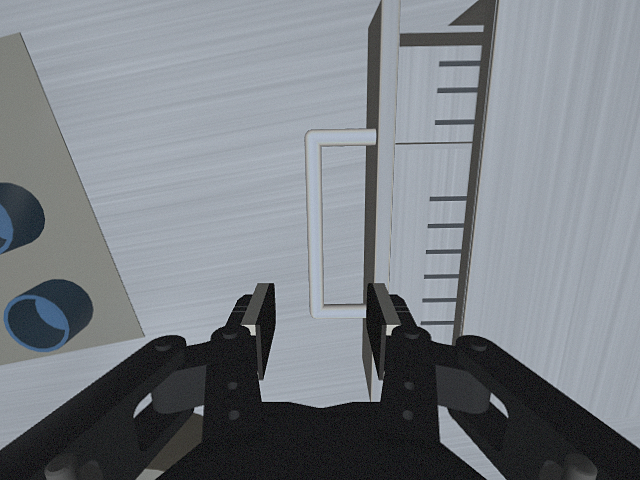

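The bar runs from (313,136) to (317,312) in the wrist picture, between the finger columns at 265 and 370.

Run:
```python
from plan import *
p=optics.camera_params('wrist')
a=onz(p,(313,136),.068);b=onz(p,(317,312),.068);print(a,b,np.linalg.norm(a-b))
d=(a-b)[:2];print('yaw',np.arctan2(-d[0],d[1]))
m=((a+b)/2)[:2];print(m)
go(m[0],m[1],.223,YAW-.0)
```

```text
[0.46463275 0.09878435 0.068     ] [0.60520557 0.07546409 0.068     ] 0.1424940433147889
yaw 1.4063990503872623
[0.53491916 0.08712422]
shift 4 x [-0.05 -0.1   3.49] total [-0.22 -0.39 13.97] | turn 1 x [ 0.    -0.    -0.013]
```

>>> {"name": "apply_moves", "arguments": {
  "targets": [
    [[-0.1, -0.2, 3, 0, 0, -0.013, -0.05], [-0.1, -0.2, 3, 0, 0, 0, -0.05], [0, 0, 3, 0, 0, 0, -0.05], [0, 0, 2.5, 0, 0, 0, -0.05], [0, 0, 2.4, 0, 0, 0, -0.05], [0, 0, 0, 0, 0, 0, -0.05], [0, 0, 0, 0, 0, 0, -1], [0, 0, 0, 0, 0, 0, -1], [0, 0, 0, 0, 0, 0, -1], [0, 0, 0, 0, 0, 0, -1]]
  ],
  "squeeze": 40
}}

```text
time_s: 3.85
position: [0.5354, 0.0869, 0.2253]
ee_rot: [0.001, 0.083, 0.997, 0.0]
contact_force: [-1.9, -1.0, 7.1]
opening: 0.122
grip_force: 39.4
```

>>> {"name": "apply_moves", "arguments": {
  "targets": [
    [[0, -0.7, 0, 0, 0, 0, -1], [0, -1.3, 0, 0, 0, 0, -1], [0, -1.5, 0, 0, 0, 0, -1], [0, -1.5, 0, 0, 0, 0, -1], [0, -1.5, 0, 0, 0, 0, -1], [0, -1.5, 0, 0, 0, 0, -1], [0, -1.5, 0, 0, 0, 0, -1], [0, -1.2, 0, 0, 0, 0, -1], [0, -0.6, 0, 0, 0, 0, -1], [0, 0, 0, 0, 0, 0, -1]]
  ]
}}

```text
time_s: 4.85
position: [0.5169, -0.0262, 0.2253]
ee_rot: [0.002, 0.084, 0.996, -0.0]
contact_force: [0.1, -2.6, 7.2]
opening: 0.124
grip_force: 39.7
```

Run:
```python
from plan import *
stat()
```

```text
t 4.85 P [ 0.5169 -0.0262  0.2253] az 1.403 z [ 0.004 -0.001 -1.   ] q [-0.34  0.34  0.39  1.9  -0.16  0.94  1.53] open 0.124 F [ 0.1 -2.6  7.2] grip 39.7
```

>>> {"name": "apply_moves", "arguments": {
  "targets": [
    [[0, -0.4, 0, 0, 0, 0, -1], [0, -0.4, 0, 0, 0, 0, -1], [0, -0.4, 0, 0, 0, 0, -1], [0, 0, 0, 0, 0, 0, -1]]
  ]
}}

```text
time_s: 5.25
position: [0.5154, -0.0352, 0.2253]
ee_rot: [0.002, 0.082, 0.997, 0.001]
contact_force: [2.4, 5.8, 5.3]
opening: 0.121
grip_force: 39.8
```

>>> {"name": "apply_moves", "arguments": {
  "targets": [
    [[0, 0.1, 0, 0, 0, 0, 0], [0, 0, 0, 0, 0, 0, 0], [0, 0, 0, 0, 0, 0, 0], [0, 0, -3, 0, 0, 0, 0], [0, 0, -4, 0, 0, 0, 0], [0, 0, -4, 0, 0, 0, 0], [0, 0, -4, 0, 0, 0, 0.8], [0.3, -3.5, -1, 0, 0, 0, 0.8], [0.3, -3.5, -1, 0, 0, 0, 0.8], [0.3, -3.5, -1, 0, 0, 0, 0.8]]
  ]
}}

```text
time_s: 6.25
position: [0.4875, -0.1388, 0.4042]
ee_rot: [0.0, 0.083, 0.997, -0.0]
contact_force: [0.7, 0.4, -0.5]
opening: 0.903
grip_force: 0.0
```

>>> {"name": "apply_moves", "arguments": {
  "targets": [
    [[0, -3.5, -1, 0, 0, 0, 0.8], [0, -3.5, -1, 0, 0, 0, 0.8], [0, -3.5, 0, 0, 0, 0, 0.8], [0, 0, 0, 0, 0, 0, 0.8]]
  ]
}}

```text
time_s: 6.65
position: [0.4683, -0.2466, 0.4241]
ee_rot: [0.0, 0.087, 0.996, -0.001]
contact_force: [0.1, -0.0, 0.5]
opening: 0.897
grip_force: 0.0
```

Run:
```python
from plan import *
import pickle
stat()
im,p=snap('wrist','w2.png'); 
R=[(l,q) for l in ('ramekin_a','pestle') for q in trace('wrist',l)]
pickle.dump((im,p,R),open('w2.pkl','wb'))
for l,q in R: print(l,round(q['p'],2),np.round(q['xy']),q['pixels'].sum(), onz(p,q['xy'],.02 if l=='pestle' else .03))
```

```text
t 6.65 P [ 0.4683 -0.2466  0.4241] az 1.396 z [-0.    -0.003 -1.   ] q [-0.1   0.18  0.6   1.62 -0.1   1.37  1.91] open 0.897 F [ 0.1 -0.   0.5] grip 0.0
ramekin_a 0.96 [363. 211.] 2909 [ 0.48500336 -0.20428703  0.03      ]
ramekin_a 0.76 [392. 294.] 2696 [ 0.58622742 -0.18584301  0.03      ]
ramekin_a 0.66 [290. 304.] 2758 [ 0.57890093 -0.30303578  0.03      ]
pestle 0.95 [300. 132.] 5184 [ 0.39412195 -0.25585098  0.02      ]
```

View pics/w2.png

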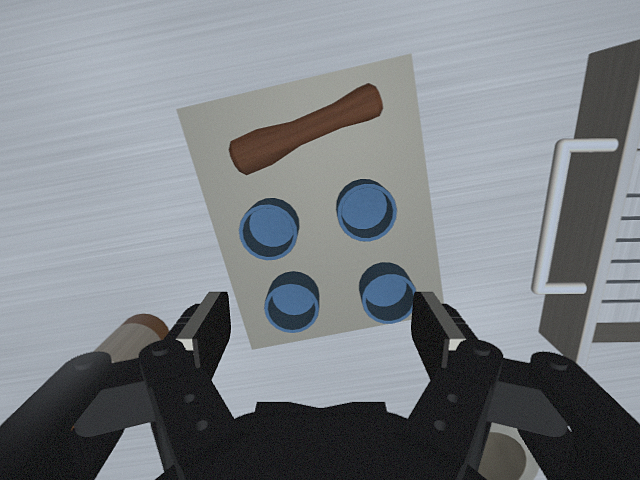

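The wrist picture shows the pestle at about (305,130), thick end left. The ramekin rims are near (268,232), (367,211), (292,306) and (387,296).

```bash
cat > fit2.py <<'E'
from fit import *
from scipy.optimize import minimize
def bluemask(im):
    h=cv2.cvtColor(im,cv2.COLOR_BGR2HSV); return cv2.inRange(h,(95,75,15),(125,255,255))>0
def woodmask(im):
    h=cv2.cvtColor(im,cv2.COLOR_BGR2HSV); return (cv2.inRange(h,(0,70,15),(18,255,190))|cv2.inRange(h,(172,70,15),(180,255,190)))>0
def near(m,uv,r):
    g=np.zeros_like(m); v,u=np.ogrid[:480,:640]; return m&((u-uv[0])**2+(v-uv[1])**2<r*r)
def fitram(views,x,y,free_z=False,rad=1.35):
    obs=[]
    for im,p in views:
        c=proj(p,[x,y,.02]); s=np.linalg.norm(proj(p,[x,y,.02])-proj(p,[x+.03,y,.02]))+np.linalg.norm(proj(p,[x,y,0])-proj(p,[x,y,.04]))/2
        obs.append((p,near(bluemask(im),c,s*rad)))
    f=lambda v:sum(np.abs(mask(p,[cyl(v[0],v[1],v[2] if len(v)>2 else 0)])-m).sum()/m.sum() for p,m in obs)
    v0=[x,y]+([0.] if free_z else []); sim=[v0]+[[a+(.008 if i==j else 0) for j,a in enumerate(v0)] for i in range(len(v0))]
    r=minimize(f,v0,method='Nelder-Mead',options=dict(initial_simplex=sim,xatol=2e-4,fatol=1e-3,maxiter=70)); return r.x,r.fun,[int(m.sum()) for _,m in obs]
def fitpes(views,v0):
    obs=[]
    for im,p in views:
        c=proj(p,[v0[0],v0[1],.018]); s=max(np.linalg.norm(proj(p,[v0[0]+a,v0[1]+b,.018])-c) for a,b in((.1,0),(0,.1)))
        obs.append((p,near(woodmask(im),c,s)))
    hul=lambda v:[np.vstack(P) for P in zip(pest(*v)[:-1],pest(*v)[1:])]
    f=lambda v:sum(np.abs(mask(p,hul(v))-m).sum()/m.sum() for p,m in obs)
    best=None
    for a in (v0[2],v0[2]+np.pi):
        w=[v0[0],v0[1],a]; sim=[w]+[[q+((.01,.01,.15)[i] if i==j else 0) for j,q in enumerate(w)] for i in range(3)]
        r=minimize(f,w,method='Nelder-Mead',options=dict(initial_simplex=sim,xatol=2e-4,fatol=1e-3,maxiter=80))
        if best is None or r.fun<best.fun: best=r
    return best.x,best.fun,[int(m.sum()) for _,m in obs]
E
python3 - <<'E'
from fit2 import *
import pickle
D=pickle.load(open('d.pkl','rb')); W=pickle.load(open('w2.pkl','rb')); ww=W[:2]
R0=[(268,232),(367,211),(292,306),(387,296)]
np.set_printoptions(precision=4,suppress=True)
for uv in R0:
    g=onz(ww[1],uv,.04); print('rim',g, 'wrist',fitram([ww],g[0],g[1]),'all',fitram([D['scene'],D['side'],ww],g[0],g[1],True))
print(fitpes([ww],(.394,-.2558,1.79)),fitpes([D['scene'],D['side'],ww],(.394,-.2558,1.79)))
E
```

```text
rim [ 0.4874 -0.3066  0.04  ] wrist (array([ 0.4876, -0.3072]), np.float64(0.07659630625186667), [2823]) all (array([ 0.4885, -0.3073, -0.0012]), np.float64(1.4479311850223275), [305, 578, 2823])
rim [ 0.4832 -0.2012  0.04  ] wrist (array([ 0.4851, -0.2019]), np.float64(0.0683337081791354), [2877]) all (array([ 0.4853, -0.202 , -0.0005]), np.float64(1.4912294037252547), [297, 517, 2877])
rim [ 0.5763 -0.2988  0.04  ] wrist (array([ 0.5806, -0.3009]), np.float64(0.07961246025185616), [2633]) all (array([ 0.58  , -0.3005,  0.    ]), np.float64(1.3974128666161776), [328, 573, 2633])
rim [ 0.5825 -0.1926  0.04  ] wrist (array([ 0.5878, -0.1906]), np.float64(0.10876350540216086), [2646]) all (array([ 0.5878, -0.1904, -0.001 ]), np.float64(1.3577267883897748), [344, 480, 2646])
(array([ 0.3924, -0.2511,  1.7858]), np.float64(0.04920606155791542), [4869]) (array([ 0.3926, -0.2497,  1.7827]), np.float64(0.7520373593245242), [510, 762, 4869])
```

```bash
sed -i 's/YAW=1.402/YAW=1.405/' plan.py
python3 - <<'E'
from plan import *
go(.390,-.238,.27,.214)
print([cw(-.193,.101)]+[cw(x,y) for x in(-.245,-.172) for y in (-.082,.004)])
E
```

```text
shift 5 x [ 1.6  -0.21  3.07] total [ 8.   -1.07 15.33] | turn 9 x [-0.    -0.     0.132]
[array([0.44223269, 0.14301538]), array([0.6141413 , 0.06152653]), array([0.52932059, 0.07571978]), array([0.62618905, 0.1335255 ]), array([0.54136835, 0.14771875])]
```

>>> {"name": "apply_moves", "arguments": {
  "targets": [
    [[1.6, -0.2, 3.07, 0, 0, 0, 0.4], [1.6, -0.2, 3.07, 0, 0, 0, 0.4], [1.6, -0.2, 3.07, 0, 0, 0, 0.4], [1.6, -0.2, 3.07, 0, 0, 0, 0.4], [1.6, -0.2, 3.07, 0, 0, 0, 0.4], [0, 0, 0, 0, 0, 0.132, 0.4], [0, 0, 0, 0, 0, 0.132, 0.4], [0, 0, 0, 0, 0, 0.132, 0.4], [0, 0, 0, 0, 0, 0.132, 0.4], [0, 0, 0, 0, 0, 0.132, 0.4]]
  ]
}}

```text
time_s: 7.8
position: [0.3908, -0.2362, 0.27]
ee_rot: [-0.0, 0.402, 0.915, 0.0]
contact_force: [1.0, -0.4, -0.6]
opening: 0.7
grip_force: 0.0
```

>>> {"name": "apply_moves", "arguments": {
  "targets": [
    [[0, 0, 0, 0, 0, 0.132, 0.4], [0, 0, 0, 0, 0, 0.132, 0.4], [0, 0, 0, 0, 0, 0.132, 0.4], [0, 0, 0, 0, 0, 0.132, 0.4], [0, 0, 0, 0, 0, 0, 0.3]]
  ]
}}

```text
time_s: 8.3
position: [0.3908, -0.2363, 0.27]
ee_rot: [-0.0, 0.626, 0.78, 0.0]
contact_force: [-0.1, 0.4, -0.6]
opening: 0.65
grip_force: 0.0
```

Run:
```python
from fit2 import *
from plan import *
stat()
w=snap('wrist','w3.png'); v,c,n=fitpes([w],(.3925,-.25,1.785)); print(v,c,n)
g=v[:2]+.012*np.array([np.cos(v[2]),np.sin(v[2])])
go(g[0],g[1],.179,v[2]-np.pi/2)
```

```text
t 8.3 P [ 0.3908 -0.2363  0.27  ] az 0.218 z [-0.     0.001 -1.   ] q [-0.19  0.17  0.73  2.02 -0.13  1.01  0.82] open 0.65 F [-0.1  0.4 -0.6] grip 0.0
[ 0.3922072  -0.25120234  1.78793292] 0.039525738164118106 [10675]
shift 3 x [-0.09 -0.06  3.03] total [-0.27 -0.17  9.1 ] | turn 1 x [-0.    -0.001  0.005]
```

>>> {"name": "apply_moves", "arguments": {
  "targets": [
    [[-0.3, -0.2, 3, 0, 0, 0, 0.3], [0, 0, 2.5, 0, 0, 0, 0.3], [0, 0, 2, 0, 0, 0, 0.3], [0, 0, 1.6, 0, 0, 0, 0.3], [0, 0, 0, 0, 0, 0, 0.3], [0, 0, 0, 0, 0, 0, -1], [0, 0, 0, 0, 0, 0, -1], [0, 0, 0, 0, 0, 0, -1], [0, 0, 0, 0, 0, 0, -1], [0, 0, 0, 0, 0, 0, -1]]
  ],
  "squeeze": 40
}}

```text
time_s: 9.35
position: [0.3894, -0.2412, 0.1802]
ee_rot: [0.001, 0.626, 0.78, 0.001]
contact_force: [-2.4, 2.5, 6.5]
opening: 0.283
grip_force: 40.9
```

Run:
```python
from plan import *
stat()
go(*cw(-.193,.101),.32,YAW+np.pi/2)
```

```text
t 9.35 P [ 0.3894 -0.2412  0.1802] az 0.218 z [ 0.002 -0.    -1.   ] q [-0.11  0.34  0.68  2.09 -0.29  0.81  0.97] open 0.283 F [-2.4  2.5  6.5] grip 40.9
shift 12 x [ 3.03  1.12 -1.16] total [ 36.37  13.48 -13.98] | turn 3 x [0.001 0.    0.128]
```

>>> {"name": "apply_moves", "arguments": {
  "targets": [
    [[0, 0, -2, 0, 0, 0, -1], [0, 0, -4, 0, 0, 0, -1], [0, 0, -4, 0, 0, 0, -1], [0, 0, -4, 0, 0, 0, -1], [2.85, 1.84, 0, 0, 0, 0, -1], [2.85, 1.84, 0, 0, 0, 0, -1], [2.85, 1.84, 0, 0, 0, 0, -1], [2.85, 1.84, 0, 0, 0, 0, -1], [2.85, 1.84, 0, 0, 0, 0, -1], [2.85, 1.84, 0, 0, 0, 0, -1]]
  ]
}}

```text
time_s: 10.35
position: [0.4601, -0.049, 0.3196]
ee_rot: [0.0, 0.626, 0.78, 0.0]
contact_force: [0.3, -0.6, -0.4]
opening: 0.279
grip_force: 40.0
```

>>> {"name": "apply_moves", "arguments": {
  "targets": [
    [[3.2, 0.4, 0, 0, 0, 0, -1], [3.2, 0.4, 0, 0, 0, 0, -1], [3.2, 0.4, 0, 0, 0, 0, -1], [3.2, 0.4, 0, 0, 0, 0, -1], [3.2, 0.4, 0, 0, 0, 0, -1], [3.2, 0.4, 0, 0, 0, 0, -1], [0, 0, 0, 0, 0, 0.128, -1], [0, 0, 0, 0, 0, 0.128, -1], [0, 0, 0, 0, 0, 0.128, -1], [0, 0, 0, 0, 0, 0, -1]]
  ]
}}

```text
time_s: 11.35
position: [0.4419, 0.1424, 0.3194]
ee_rot: [0.0, 0.764, 0.645, 0.0]
contact_force: [-0.1, 0.8, -1.7]
opening: 0.282
grip_force: 40.0
```

Run:
```python
from plan import *
stat()
w=snap('wrist','w4.png')
p=w[1]
# expected drawer features: panel top corner, lane corners at wall/divider top
for m,z in [((-.296,.138),.067),((-.296,.062),.058),((-.125,.155),.1),((-.125,.062),.1),((-.312,.155),.082)]: print(m,proj(p,[*cw(*m),z]).round(0))
go(*cw(-.193,.101),.203,YAW+np.pi/2)
```

```text
t 11.35 P [0.4419 0.1424 0.3194] az -0.169 z [ 0.  0. -1.] q [-0.76  0.1   0.41  1.93 -0.04  1.12 -0.51] open 0.282 F [-0.1  0.8 -1.7] grip 40.0
(-0.296, 0.138) [272. 375.]
(-0.296, 0.062) [371. 367.]
(-0.125, 0.155) [217. 140.]
(-0.125, 0.062) [395. 139.]
(-0.312, 0.155) [246. 407.]
shift 4 x [0.02 0.   2.91] total [7.000e-02 1.000e-02 1.164e+01] | turn 1 x [ 0.    -0.     0.002]
```

View pics/w4.png

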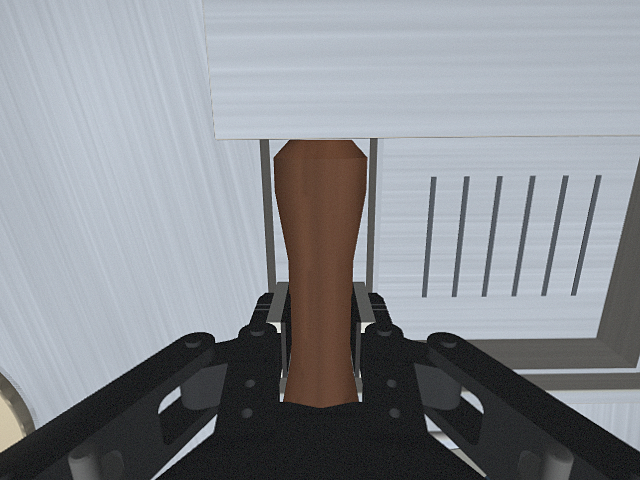

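The lid corner is seen at (213,138), predicted (217,140), so the case fit is good. The pestle lies centred over the lane (walls at columns 265 and 373). I shift 7.5 mm towards the front so that its far end clears the lid.

>>> {"name": "apply_moves", "arguments": {
  "targets": [
    [[-0.75, 0, 2, 0, 0, 0, -1], [0, 0, 3, 0, 0, 0, -1], [0, 0, 2.5, 0, 0, 0, -1], [0, 0, 1.5, 0, 0, 0, -1], [0, 0, 1, 0, 0, 0, -1], [0, 0, 0.6, 0, 0, 0, -1], [0, 0, 0.5, 0, 0, 0, -1], [0, 0, 0.3, 0, 0, 0, -1], [0, 0, 0, 0, 0, 0, -1]]
  ]
}}

```text
time_s: 12.3
position: [0.4409, 0.135, 0.2053]
ee_rot: [0.0, 0.763, 0.646, 0.0]
contact_force: [-0.3, -0.8, -1.1]
opening: 0.283
grip_force: 40.0
```

>>> {"name": "apply_moves", "arguments": {
  "targets": [
    [[0, 0, 0.15, 0, 0, 0, -1], [0, 0, 0.1, 0, 0, 0, -1], [0, 0, 0.1, 0, 0, 0, -1], [0, 0, 0, 0, 0, 0, -1]]
  ]
}}

```text
time_s: 12.7
position: [0.441, 0.135, 0.2022]
ee_rot: [-0.0, 0.764, 0.646, 0.0]
contact_force: [-2.0, -0.7, 3.9]
opening: 0.281
grip_force: 40.6
```

>>> {"name": "apply_moves", "arguments": {
  "targets": [
    [[0, 0, 0, 0, 0, 0, -0.16], [0, 0, 0, 0, 0, 0, -0.16], [0, 0, 0, 0, 0, 0, -0.16], [0, 0, -1.5, 0, 0, 0, -0.16], [0, 0, -3, 0, 0, 0, -0.16], [0, 0, -3.5, 0, 0, 0, -0.16], [0, 0, -4, 0, 0, 0, 0.3]]
  ]
}}

```text
time_s: 13.4
position: [0.4403, 0.1347, 0.3223]
ee_rot: [-0.0, 0.764, 0.646, -0.001]
contact_force: [0.3, 1.1, -0.4]
opening: 0.576
grip_force: 0.0
```

Run:
```python
from plan import *
from fit2 import *
stat()
w=snap('wrist','w5.png'); s=snap('scene')
def onlane(v): # fit in the drawer: pestle axis z .04
    pass
import fit
m=near(woodmask(w[0]),proj(w[1],[*cw(-.21,.101),.04]),200)
f=lambda v:np.abs(mask(w[1],[np.vstack(P) for P in zip(pest(*v,z=.04)[:-1],pest(*v,z=.04)[1:])])-m).sum()/m.sum()
a=cw(-.211,.101);v0=[a[0],a[1],YAW]
r=minimize(f,v0,method='Nelder-Mead',options=dict(initial_simplex=[v0]+[[q+((.008,.008,.1)[i] if i==j else 0) for j,q in enumerate(v0)] for i in range(3)]))
d=r.x[:2]-C; c_,s_=np.cos(YAW),np.sin(YAW)
print('pestle case',c_*d[0]+s_*d[1],-s_*d[0]+c_*d[1],r.x[2]-YAW,r.fun,m.sum())
go(.485,-.202,.32)
```

```text
t 13.4 P [0.4403 0.1347 0.3223] az -0.167 z [-0.002 -0.001 -1.   ] q [-0.76  0.09  0.42  1.93 -0.04  1.13 -0.49] open 0.576 F [ 0.3  1.1 -0.4] grip 0.0
pestle case -0.21127618041464272 0.10084719394655778 -0.0013528026079028255 0.044890300617854796 8778
shift 10 x [-3.25  0.98  0.06] total [-32.55   9.8    0.56] | turn 0 x [0. 0. 0.]
```

>>> {"name": "apply_moves", "arguments": {
  "targets": [
    [[-3.25, 1, 0, 0, 0, 0, 0.75], [-3.25, 1, 0, 0, 0, 0, 0.75], [-3.25, 1, 0, 0, 0, 0, 0.75], [-3.25, 1, 0, 0, 0, 0, 0.75], [-3.25, 1, 0, 0, 0, 0, 0.75], [-3.25, 1, 0, 0, 0, 0, 0.75], [-3.25, 1, 0, 0, 0, 0, 0.75], [-3.25, 1, 0, 0, 0, 0, 0.75], [-3.25, 1, 0, 0, 0, 0, 0.75], [-3.25, 0.8, 0, 0, 0, 0, 0.75]]
  ]
}}

```text
time_s: 14.5
position: [0.4835, -0.203, 0.3212]
ee_rot: [-0.0, 0.763, 0.646, -0.0]
contact_force: [-0.0, 0.4, 0.4]
opening: 0.875
grip_force: 0.0
```

```bash
cat > rams.py <<'E'
from plan import *
from fit2 import *
def rams(cams=('scene','side')):
    V=[snap(c) for c in cams]; out=[]
    c0=cams[0]; r=trace(c0,'ramekin_a')
    for q in r:
        g=onz(V[0][1],q['xy'],.025)
        if g[1]<-.1:
            v,c,n=fitram(V,g[0],g[1]); out.append(v); print('ram',v.round(4),round(c,2),n,round(q['p'],2))
    return out
E
python3 - <<'E'
from rams import *
stat()
w=snap('wrist','w6.png')
for g in [(.485,-.202),(.488,-.307),(.58,-.3007),(.588,-.1905)]:
    c=proj(w[1],[*g,.02]); 
    if 40<c[0]<600 and 40<c[1]<440: print(c.round(),fitram([w],*g))
rams(('scene',))
E
```

```text
t 14.5 P [ 0.4835 -0.203   0.3212] az -0.166 z [-0. -0. -1.] q [-0.26  0.27  0.71  1.79 -0.19  1.15  0.34] open 0.875 F [-0.   0.4  0.4] grip 0.0
[322. 224.] (array([ 0.48511211, -0.20703384]), np.float64(0.1300121553870112), [5049])
[345. 338.] (array([ 0.48765625, -0.31339062]), np.float64(0.12799777403973844), [4651])
[449. 316.] (array([ 0.58064999, -0.30797357]), np.float64(1.8270458911013485), [2062])
[451. 189.] (array([ 0.58650995, -0.19543167]), np.float64(0.14224399020440803), [5885])
ram [ 0.576  -0.3052] 1.1 [332] 0.91
ram [ 0.4699 -0.2134] 1.22 [302] 0.62
ram [ 0.5746 -0.2012] 1.08 [343] 0.58
ram [ 0.4721 -0.3217] 1.18 [319] 0.58
```

View pics/w6.png

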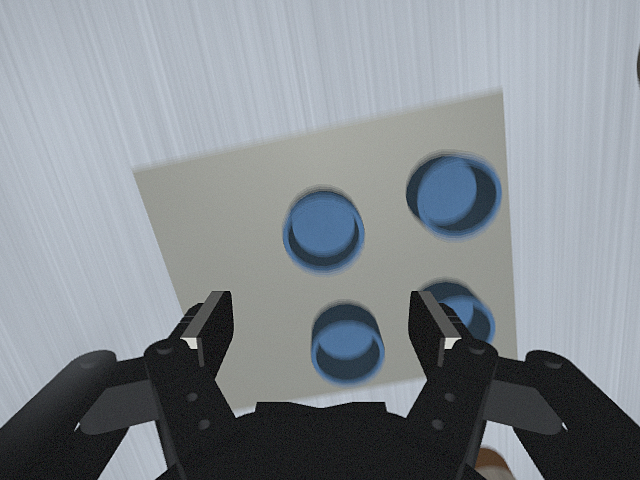

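Four ramekins are still on the mat at (323,228), (345,345), (455,195) and (460,315). The picture is blurred because the arm was still moving, so I measure again at rest.

Run:
```python
from rams import *
stat()
w=snap('wrist')
for g in [(.485,-.202),(.588,-.1905),(.488,-.307)]:
    v=fitram([w],*g);print(v)
    if g[0]==.485: b=v[0]
go(b[0],b[1],.18)
```

```text
t 14.65 P [ 0.4827 -0.2042  0.3211] az -0.172 z [-0.001 -0.001 -1.   ] q [-0.26  0.27  0.71  1.79 -0.19  1.15  0.34] open 0.877 F [-0.5  0.3 -0. ] grip 0.0
(array([ 0.48483944, -0.20205097]), np.float64(0.05212403334662313), [5459])
(array([ 0.58606195, -0.19077465]), np.float64(0.061895475700007634), [6425])
(array([ 0.48765527, -0.30889502]), np.float64(0.07075229766967712), [4924])
shift 5 x [0.01 0.04 2.82] total [ 0.07  0.18 14.1 ] | turn 0 x [0. 0. 0.]
```

>>> {"name": "apply_moves", "arguments": {
  "targets": [
    [[0, 0.2, 3, 0, 0, 0, 0.75], [0, 0, 3.5, 0, 0, 0, 0.75], [0, 0, 3.5, 0, 0, 0, 0.75], [0, 0, 2.5, 0, 0, 0, 0.75], [0, 0, 1.8, 0, 0, 0, 0.75], [0, 0, 0, 0, 0, 0, 0.75], [0, 0, 0, 0, 0, 0, -1], [0, 0, 0, 0, 0, 0, -1], [0, 0, 0, 0, 0, 0, -1], [0, 0, 0, 0, 0, 0, -1]]
  ],
  "squeeze": 30
}}

```text
time_s: 15.7
position: [0.4857, -0.2021, 0.1794]
ee_rot: [0.0, 0.764, 0.646, 0.0]
contact_force: [0.4, -0.1, -1.8]
opening: 0.721
grip_force: 33.0
```

Run:
```python
from plan import *
stat()
go(*cw(-.172,-.082),.30,YAW+np.pi/2)
```

```text
t 15.7 P [ 0.4857 -0.2021  0.1794] az -0.167 z [ 0.001 -0.    -1.   ] q [-0.18  0.47  0.63  1.91 -0.35  0.87  0.46] open 0.721 F [ 0.4 -0.1 -1.8] grip 33.0
shift 11 x [ 3.22  0.75 -1.09] total [ 35.43   8.3  -12.04] | turn 1 x [ 0.001 -0.    -0.001]
```

>>> {"name": "apply_moves", "arguments": {
  "targets": [
    [[0, 0, -2, 0, 0, 0, -1], [0, 0, -3.5, 0, 0, 0, -1], [0, 0, -3.5, 0, 0, 0, -1], [0, 0, -3, 0, 0, 0, -1], [3.54, 0.83, 0, 0, 0, 0, -1], [3.54, 0.83, 0, 0, 0, 0, -1], [3.54, 0.83, 0, 0, 0, 0, -1], [3.54, 0.83, 0, 0, 0, 0, -1], [3.54, 0.83, 0, 0, 0, 0, -1], [3.54, 0.83, 0, 0, 0, 0, -1]]
  ]
}}

```text
time_s: 16.7
position: [0.5701, 0.0004, 0.2991]
ee_rot: [0.0, 0.764, 0.646, 0.0]
contact_force: [-0.4, -0.4, -0.9]
opening: 0.724
grip_force: 33.7
```

>>> {"name": "apply_moves", "arguments": {
  "targets": [
    [[3.54, 0.83, 0, 0, 0, 0, -1], [3.54, 0.83, 0, 0, 0, 0, -1], [3.54, 0.83, 0, 0, 0, 0, -1], [3.54, 0.83, 0, 0, 0, 0, -1], [0, 0, 1, 0, 0, 0, -1], [0, 0, 2.5, 0, 0, 0, -1], [0, 0, 2, 0, 0, 0, -1], [0, 0, 0, 0, 0, 0, -1]]
  ]
}}

```text
time_s: 17.5
position: [0.6247, 0.1331, 0.2406]
ee_rot: [-0.001, 0.764, 0.646, -0.003]
contact_force: [-0.9, -0.6, -1.5]
opening: 0.726
grip_force: 33.7
```

Run:
```python
from plan import *
stat()
go(*cw(-.172,-.082),.2035,YAW+np.pi/2)
```

```text
t 17.5 P [0.6247 0.1331 0.2406] az -0.167 z [-0.005 -0.002 -1.   ] q [-0.63  0.58  0.53  1.55 -0.31  1.1  -0.2 ] open 0.726 F [-0.9 -0.6 -1.5] grip 33.7
shift 2 x [0.04 0.08 1.85] total [0.08 0.16 3.71] | turn 1 x [-0.005  0.003 -0.001]
```

>>> {"name": "apply_moves", "arguments": {
  "targets": [
    [[0.1, 0.15, 1, 0, 0, 0, -1], [0, 0, 1.5, 0, 0, 0, -1], [0, 0, 0.8, 0, 0, 0, -1], [0, 0, 0.4, 0, 0, 0, -1], [0, 0, 0.15, 0, 0, 0, -1], [0, 0, 0.1, 0, 0, 0, -1], [0, 0, 0, 0, 0, 0, -1]]
  ]
}}

```text
time_s: 18.2
position: [0.6278, 0.1339, 0.2045]
ee_rot: [0.0, 0.764, 0.646, 0.0]
contact_force: [0.1, -0.5, -1.3]
opening: 0.726
grip_force: 33.7
```

>>> {"name": "apply_moves", "arguments": {
  "targets": [
    [[0, -0.1, 0.15, 0, 0, 0, -1], [0, 0, 0.1, 0, 0, 0, -1], [0, 0, 0.1, 0, 0, 0, -1], [0, 0, 0, 0, 0, 0, -1]]
  ]
}}

```text
time_s: 18.6
position: [0.6267, 0.1341, 0.2012]
ee_rot: [-0.0, 0.764, 0.646, 0.0]
contact_force: [-1.5, -0.1, 3.2]
opening: 0.726
grip_force: 34.0
```

>>> {"name": "apply_moves", "arguments": {
  "targets": [
    [[0, 0, 0, 0, 0, 0, 0.62], [0, 0, 0, 0, 0, 0, 0.62], [0, 0, -0.5, 0, 0, 0, 0.62], [0, 0, -2, 0, 0, 0, 0.62], [0, 0, -3.5, 0, 0, 0, 0.62], [0, 0, -3.5, 0, 0, 0, 0.75], [0, 0, -1, 0, 0, 0, 0.75], [-3.27, 0.15, 0, 0, 0, 0, 0.75], [-3.27, 0.15, 0, 0, 0, 0, 0.75], [-3.27, 0.15, 0, 0, 0, 0, 0.75]]
  ]
}}

```text
time_s: 19.6
position: [0.6146, 0.0357, 0.3058]
ee_rot: [0.0, 0.763, 0.646, 0.0]
contact_force: [0.4, -0.9, -0.0]
opening: 0.87
grip_force: 0.0
```

>>> {"name": "apply_moves", "arguments": {
  "targets": [
    [[-3.27, 0.15, 0, 0, 0, 0, 0.75], [-3.27, 0.15, 0, 0, 0, 0, 0.75], [-3.27, 0.15, 0, 0, 0, 0, 0.75], [-3.27, 0.15, 0, 0, 0, 0, 0.75], [-3.27, 0.15, 0, 0, 0, 0, 0.75], [-3.27, 0.15, 0, 0, 0, 0, 0.75], [-3.27, 0.15, 0, 0, 0, 0, 0.75], [0, 0, 0, 0, 0, 0, 0.75], [0, 0, 0, 0, 0, 0, 0.75]]
  ]
}}

```text
time_s: 20.5
position: [0.5868, -0.1919, 0.3056]
ee_rot: [-0.0, 0.764, 0.645, -0.0]
contact_force: [0.7, 0.8, -0.1]
opening: 0.877
grip_force: 0.0
```

```bash
cat > pick.py <<'E'
from rams import *
import sys
np.set_printoptions(precision=4,suppress=True)
gs=eval(sys.argv[1]); stat(); w=snap('wrist')
for i,g in enumerate(gs):
    v=fitram([w],*g); print(v)
    if i==0: b=v[0]
go(b[0],b[1],.179,YAW+np.pi/2)
E
python3 pick.py "[(.587,-.1906),(.58,-.3007),(.488,-.308)]"
```

```text
t 20.5 P [ 0.5868 -0.1919  0.3056] az -0.169 z [-0. -0. -1.] q [-0.2   0.49  0.64  1.55 -0.3   1.2   0.32] open 0.877 F [ 0.7  0.8 -0.1] grip 0.0
(array([ 0.5866, -0.1909]), np.float64(0.05050867743865948), [6127])
(array([ 0.5789, -0.3024]), np.float64(0.08753587886298725), [5506])
(array([ 0.49  , -0.3108]), np.float64(0.8914680613050316), [3453])
shift 4 x [-0.02 -0.01  3.16] total [-0.06 -0.06 12.65] | turn 1 x [-0.    -0.001 -0.001]
```

>>> {"name": "apply_moves", "arguments": {
  "targets": [
    [[0, 0, 3, 0, 0, 0, 0.75], [0, 0, 3.5, 0, 0, 0, 0.75], [0, 0, 3.2, 0, 0, 0, 0.75], [0, 0, 1.9, 0, 0, 0, 0.75], [0, 0, 1, 0, 0, 0, 0.75], [0, 0, 0, 0, 0, 0, 0.75], [0, 0, 0, 0, 0, 0, -1], [0, 0, 0, 0, 0, 0, -1], [0, 0, 0, 0, 0, 0, -1], [0, 0, 0, 0, 0, 0, -1]]
  ]
}}

```text
time_s: 21.55
position: [0.5877, -0.191, 0.1809]
ee_rot: [0.001, 0.764, 0.646, 0.001]
contact_force: [-1.1, 1.2, 5.7]
opening: 0.713
grip_force: 33.4
```

Run:
```python
from plan import *
stat()
go(*cw(-.172,.004),.30,YAW+np.pi/2)
```

```text
t 21.55 P [ 0.5877 -0.191   0.1809] az -0.167 z [ 0.002 -0.    -1.   ] q [-0.15  0.63  0.57  1.66 -0.39  0.97  0.39] open 0.713 F [-1.1  1.2  5.7] grip 33.4
shift 11 x [ 2.97 -0.92 -1.08] total [ 32.63 -10.17 -11.92] | turn 1 x [ 0.002 -0.    -0.001]
```

>>> {"name": "apply_moves", "arguments": {
  "targets": [
    [[0, 0, -2, 0, 0, 0, -1], [0, 0, -3.5, 0, 0, 0, -1], [0, 0, -3.5, 0, 0, 0, -1], [0, 0, -3, 0, 0, 0, -1], [3.26, -1.02, 0, 0, 0, 0, -1], [3.26, -1.02, 0, 0, 0, 0, -1], [3.26, -1.02, 0, 0, 0, 0, -1], [3.26, -1.02, 0, 0, 0, 0, -1], [3.26, -1.02, 0, 0, 0, 0, -1], [3.26, -1.02, 0, 0, 0, 0, -1]]
  ]
}}

```text
time_s: 22.55
position: [0.5588, 0.0133, 0.2998]
ee_rot: [-0.0, 0.764, 0.646, 0.0]
contact_force: [0.9, -0.3, -1.7]
opening: 0.712
grip_force: 33.5
```

>>> {"name": "apply_moves", "arguments": {
  "targets": [
    [[3.26, -1.02, 0, 0, 0, 0, -1], [3.26, -1.02, 0, 0, 0, 0, -1], [3.26, -1.02, 0, 0, 0, 0, -1], [3.26, -1.02, 0, 0, 0, 0, -1], [0, 0, 1, 0, 0, 0, -1], [0, 0, 2, 0, 0, 0, -1], [0, 0, 1, 0, 0, 0, -1], [0, 0, 0, 0, 0, 0, -1], [0, 0, 0, 0, 0, 0, -1]]
  ]
}}

```text
time_s: 23.45
position: [0.541, 0.147, 0.26]
ee_rot: [0.0, 0.764, 0.645, -0.0]
contact_force: [-0.1, -0.3, -1.3]
opening: 0.718
grip_force: 33.5
```

```bash
cat > drawer.py <<'E'
from rams import *
np.set_printoptions(precision=4,suppress=True)
def inbay(w,pts,r=1.2):
    "pts in case coords; ramekin standing on floor .022; returns fitted case coords"
    c_,s_=np.cos(YAW),np.sin(YAW)
    for a in pts:
        g=cw(*a);p=w[1];c=proj(p,[*g,.042]); s=np.linalg.norm(c-proj(p,[g[0]+.031,g[1],.06]))
        m=near(bluemask(w[0]),c,s*r+8)
        f=lambda v:np.abs(mask(p,[cyl(v[0],v[1],.022)])-m).sum()/max(m.sum(),1)
        v0=list(g); q=minimize(f,v0,method='Nelder-Mead',options=dict(initial_simplex=[v0,[g[0]+.008,g[1]],[g[0],g[1]+.008]],xatol=2e-4,maxiter=60))
        d=q.x-C; print('bay',a,'->',np.round([c_*d[0]+s_*d[1],-s_*d[0]+c_*d[1]],4),round(q.fun,2),m.sum())
E
python3 - <<'E'
from drawer import *
stat()
w=snap('wrist','w7.png'); inbay(w,[(-.172,-.082)])
go(*cw(-.172,.004),.205,YAW+np.pi/2)
E
```

```text
t 23.45 P [0.541 0.147 0.26 ] az -0.168 z [-0. -0. -1.] q [-0.75  0.4   0.53  1.76 -0.23  1.05 -0.3 ] open 0.718 F [-0.1 -0.3 -1.3] grip 33.5
bay (-0.172, -0.082) -> [-0.1734 -0.0826] 0.09 13297
shift 2 x [0.03 0.   2.77] total [0.07 0.01 5.54] | turn 1 x [ 0.001 -0.    -0.002]
```

View pics/w7.png

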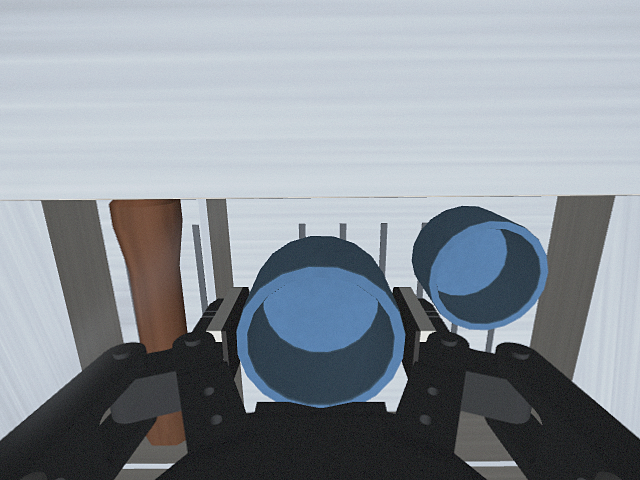

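The first ramekin stands upright at (490,270), the held one is at (322,335) between the divider and its neighbour, and the pestle lies in the lane at (150,320).

>>> {"name": "apply_moves", "arguments": {
  "targets": [
    [[0, 0, 1.5, 0, 0, 0, -1], [0, 0, 2, 0, 0, 0, -1], [0, 0, 1, 0, 0, 0, -1], [0, 0, 0.5, 0, 0, 0, -1], [0, 0, 0.35, 0, 0, 0, -1], [0, 0, 0.15, 0, 0, 0, -1], [0, 0, 0.1, 0, 0, 0, -1], [0, 0, 0.1, 0, 0, 0, -1], [0, 0, 0, 0, 0, 0, -1]]
  ]
}}

```text
time_s: 24.4
position: [0.5409, 0.1475, 0.203]
ee_rot: [0.0, 0.764, 0.646, 0.0]
contact_force: [0.9, 1.0, -2.1]
opening: 0.711
grip_force: 33.5
```

>>> {"name": "apply_moves", "arguments": {
  "targets": [
    [[0, 0, 0.1, 0, 0, 0, -1], [0, 0, 0.1, 0, 0, 0, -1], [0, 0, 0, 0, 0, 0, -1]]
  ]
}}

```text
time_s: 24.7
position: [0.541, 0.1479, 0.2028]
ee_rot: [-0.001, 0.764, 0.646, 0.001]
contact_force: [-8.6, 0.0, 19.0]
opening: 0.717
grip_force: 35.1
```

>>> {"name": "apply_moves", "arguments": {
  "targets": [
    [[0, 0, -0.15, 0, 0, 0, -1], [0, 0, 0, 0, 0, 0, 0.6], [0, 0, 0, 0, 0, 0, 0.6], [0, 0, -0.5, 0, 0, 0, 0.6], [0, 0, -2, 0, 0, 0, 0.6], [0, 0, -3.5, 0, 0, 0, 0.6], [0, 0, -3.5, 0, 0, 0, 0.72], [-3.36, 0.87, 0, 0, 0, 0, 0.72], [-3.36, 0.87, 0, 0, 0, 0, 0.72], [-3.36, 0.87, 0, 0, 0, 0, 0.72]]
  ]
}}

```text
time_s: 25.7
position: [0.5498, 0.0428, 0.2978]
ee_rot: [0.0, 0.763, 0.646, 0.0]
contact_force: [0.3, -0.8, -0.4]
opening: 0.862
grip_force: 0.0
```

>>> {"name": "apply_moves", "arguments": {
  "targets": [
    [[-3.36, 0.87, 0, 0, 0, 0, 0.72], [-3.36, 0.87, 0, 0, 0, 0, 0.72], [-3.36, 0.87, 0, 0, 0, 0, 0.72], [-3.36, 0.87, 0, 0, 0, 0, 0.72], [-3.36, 0.87, 0, 0, 0, 0, 0.72], [-3.36, 0.87, 0, 0, 0, 0, 0.72], [-3.36, 0.87, 0, 0, 0, 0, 0.72], [-3.36, 0.87, 0, 0, 0, 0, 0.72], [-3.36, 0.87, 0, 0, 0, 0, 0.72], [-3.36, 0.87, 0, 0, 0, 0, 0.72]]
  ]
}}

```text
time_s: 26.7
position: [0.5797, -0.3033, 0.2973]
ee_rot: [-0.0, 0.764, 0.646, -0.0]
contact_force: [0.6, 0.3, -0.0]
opening: 0.859
grip_force: 0.0
```

>>> {"name": "apply_moves", "arguments": {
  "targets": [
    [[0, 0, 0, 0, 0, 0, 0.72], [0, 0, 0, 0, 0, 0, 0.72]]
  ]
}}

```text
time_s: 26.9
position: [0.5792, -0.3032, 0.297]
ee_rot: [-0.0, 0.764, 0.645, -0.0]
contact_force: [-0.2, -0.6, -0.7]
opening: 0.861
grip_force: 0.0
```

```bash
python3 pick.py "[(.5795,-.3015)]"
```

```text
t 26.9 P [ 0.5792 -0.3032  0.297 ] az -0.169 z [-0.001 -0.    -1.   ] q [-0.01  0.58  0.65  1.45 -0.36  1.23  0.52] open 0.861 F [-0.2 -0.6 -0.7] grip 0.0
(array([ 0.5792, -0.3007]), np.float64(0.051873179891047595), [6558])
shift 4 x [ 0.02 -0.02  2.95] total [ 0.09 -0.07 11.8 ] | turn 1 x [-0.001 -0.    -0.001]
```

>>> {"name": "apply_moves", "arguments": {
  "targets": [
    [[0.2, 0, 3, 0, 0, 0, 0.72], [0, 0, 3.5, 0, 0, 0, 0.72], [0, 0, 3, 0, 0, 0, 0.72], [0, 0, 1.5, 0, 0, 0, 0.72], [0, 0, 0.7, 0, 0, 0, 0.72], [0, 0, 0, 0, 0, 0, 0.72], [0, 0, 0, 0, 0, 0, -1], [0, 0, 0, 0, 0, 0, -1], [0, 0, 0, 0, 0, 0, -1], [0, 0, 0, 0, 0, 0, -1]]
  ]
}}

```text
time_s: 27.95
position: [0.5806, -0.3004, 0.1819]
ee_rot: [0.001, 0.764, 0.646, 0.001]
contact_force: [-1.7, 0.9, 7.1]
opening: 0.698
grip_force: 35.2
```

Run:
```python
from plan import *
stat()
go(*cw(-.245,-.082),.30,YAW+np.pi/2)
```

```text
t 27.95 P [ 0.5806 -0.3004  0.1819] az -0.167 z [ 0.002 -0.001 -1.   ] q [ 0.02  0.7   0.59  1.55 -0.43  1.03  0.57] open 0.698 F [-1.7  0.9  7.1] grip 35.2
shift 11 x [ 3.29 -0.24 -1.08] total [ 36.24  -2.67 -11.83] | turn 1 x [ 0.003  0.001 -0.001]
```

>>> {"name": "apply_moves", "arguments": {
  "targets": [
    [[0, 0, -2, 0, 0, 0, -1], [0, 0, -3.5, 0, 0, 0, -1], [0, 0, -3.5, 0, 0, 0, -1], [0, 0, -3, 0, 0, 0, -1], [3.3, -0.24, 0, 0, 0, 0, -1], [3.3, -0.24, 0, 0, 0, 0, -1], [3.3, -0.24, 0, 0, 0, 0, -1], [3.3, -0.24, 0, 0, 0, 0, -1], [3.3, -0.24, 0, 0, 0, 0, -1], [3.3, -0.24, 0, 0, 0, 0, -1]]
  ]
}}

```text
time_s: 28.95
position: [0.5986, -0.1011, 0.3004]
ee_rot: [0.0, 0.764, 0.646, 0.0]
contact_force: [0.8, 0.8, -1.5]
opening: 0.7
grip_force: 34.3
```

>>> {"name": "apply_moves", "arguments": {
  "targets": [
    [[3.3, -0.24, 0, 0, 0, 0, -1], [3.3, -0.24, 0, 0, 0, 0, -1], [3.3, -0.24, 0, 0, 0, 0, -1], [3.3, -0.24, 0, 0, 0, 0, -1], [3.3, -0.24, 0, 0, 0, 0, -1], [0, 0, 1, 0, 0, 0, -1], [0, 0, 2, 0, 0, 0, -1], [0, 0, 1, 0, 0, 0, -1], [0, 0, 0, 0, 0, 0, -1], [0, 0, 0, 0, 0, 0, -1]]
  ]
}}

```text
time_s: 29.95
position: [0.6144, 0.0617, 0.2605]
ee_rot: [0.0, 0.764, 0.645, -0.0]
contact_force: [0.3, -0.2, -2.6]
opening: 0.702
grip_force: 34.2
```

Run:
```python
from drawer import *
stat()
w=snap('wrist','w8.png'); inbay(w,[(-.1734,-.0826),(-.172,.004)])
# held ramekin: where does it sit relative to TCP (hull fit, upright)
s=env.state()['position'];p=w[1]
m=bluemask(w[0]); g0=[s[0],s[1],s[2]-.181]
for z in (0,.005):
    c=proj(p,[s[0],s[1],g0[2]+.02]); mm=near(m,c,130)
    f=lambda v:np.abs(mask(p,[cyl(v[0],v[1],g0[2]+z)])-mm).sum()/mm.sum()
    q=minimize(f,g0[:2],method='Nelder-Mead',options=dict(initial_simplex=[g0[:2],[g0[0]+.008,g0[1]],[g0[0],g0[1]+.008]])); print(q.x-s[:2],q.fun)
go(*cw(-.245,-.082),.206,YAW+np.pi/2)
```

```text
t 29.95 P [0.6144 0.0617 0.2605] az -0.168 z [-0. -0. -1.] q [-0.58  0.52  0.58  1.6  -0.31  1.11 -0.09] open 0.702 F [ 0.3 -0.2 -2.6] grip 34.2
bay (-0.1734, -0.0826) -> [-0.1728 -0.0824] 0.03 14382
bay (-0.172, 0.004) -> [-0.1761 -0.005 ] 0.25 13098
[-0.0007 -0.0017] 0.10200550291978748
[-0.0008 -0.0008] 0.18239740665834733
shift 2 x [-0.02 -0.02  2.75] total [-0.03 -0.05  5.5 ] | turn 1 x [ 0.001 -0.    -0.002]
```

View pics/w8.png

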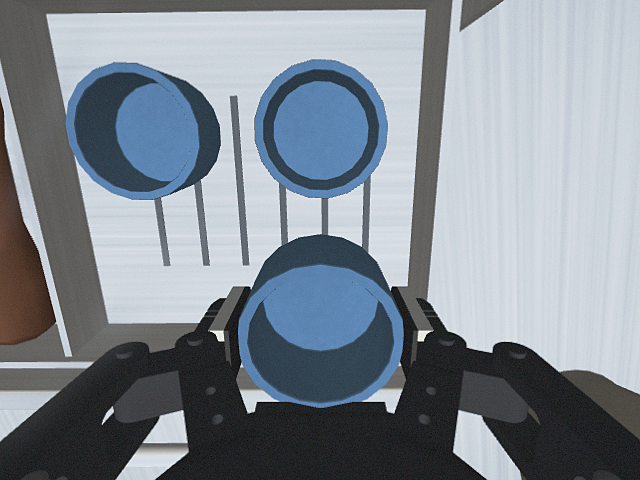

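Two ramekins stand upright in the rear row, with rims at (130,130) and (320,128). The held one at (320,330) is level and clear of the front panel.

>>> {"name": "apply_moves", "arguments": {
  "targets": [
    [[0, 0, 1.5, 0, 0, 0, -1], [0, 0, 2, 0, 0, 0, -1], [0, 0, 1, 0, 0, 0, -1], [0, 0, 0.5, 0, 0, 0, -1], [0, 0, 0.35, 0, 0, 0, -1], [0, 0, 0.15, 0, 0, 0, -1], [0, 0, 0.1, 0, 0, 0, -1], [0, 0, 0, 0, 0, 0, -1]]
  ]
}}

```text
time_s: 30.8
position: [0.6145, 0.0623, 0.2046]
ee_rot: [0.0, 0.764, 0.646, 0.0]
contact_force: [-0.1, -0.1, -1.4]
opening: 0.703
grip_force: 34.2
```

>>> {"name": "apply_moves", "arguments": {
  "targets": [
    [[0, 0, 0.1, 0, 0, 0, -1], [0, 0, 0.1, 0, 0, 0, -1], [0, 0, 0, 0, 0, 0, -1]]
  ]
}}

```text
time_s: 31.1
position: [0.6146, 0.0622, 0.2039]
ee_rot: [0.0, 0.764, 0.646, 0.001]
contact_force: [-5.8, -0.3, 10.6]
opening: 0.7
grip_force: 35.6
```

>>> {"name": "apply_moves", "arguments": {
  "targets": [
    [[0, 0, -0.05, 0, 0, 0, -1], [0, 0, 0, 0, 0, 0, 0.6], [0, 0, 0, 0, 0, 0, 0.6], [0, 0, -0.5, 0, 0, 0, 0.6], [0, 0, -2, 0, 0, 0, 0.6], [0, 0, -3.5, 0, 0, 0, 0.6], [0, 0, -3.5, 0, 0, 0, 0.75], [-3.5, -0.58, 0, 0, 0, 0, 0.75], [-3.5, -0.58, 0, 0, 0, 0, 0.75], [-3.5, -0.58, 0, 0, 0, 0, 0.75]]
  ]
}}

```text
time_s: 32.1
position: [0.5793, -0.0394, 0.2984]
ee_rot: [0.0, 0.763, 0.646, 0.0]
contact_force: [0.2, -0.3, 0.8]
opening: 0.875
grip_force: 0.0
```

>>> {"name": "apply_moves", "arguments": {
  "targets": [
    [[-3.5, -0.58, 0, 0, 0, 0, 0.75], [-3.5, -0.58, 0, 0, 0, 0, 0.75], [-3.5, -0.58, 0, 0, 0, 0, 0.75], [-3.5, -0.58, 0, 0, 0, 0, 0.75], [-3.5, -0.58, 0, 0, 0, 0, 0.75], [-3.5, -0.58, 0, 0, 0, 0, 0.75], [-3.5, -0.58, 0, 0, 0, 0, 0.75], [-3.5, -0.58, 0, 0, 0, 0, 0.75], [0, 0, 0, 0, 0, 0, 0.75], [0, 0, 0, 0, 0, 0, 0.75]]
  ]
}}

```text
time_s: 33.1
position: [0.4869, -0.3077, 0.298]
ee_rot: [0.0, 0.764, 0.645, -0.0]
contact_force: [-0.3, 1.3, -1.1]
opening: 0.871
grip_force: 0.0
```

```bash
python3 pick.py "[(.488,-.308)]"
```

```text
t 33.1 P [ 0.4869 -0.3077  0.298 ] az -0.17 z [ 0. -0. -1.] q [-0.05  0.42  0.72  1.68 -0.3   1.15  0.58] open 0.871 F [-0.3  1.3 -1.1] grip 0.0
(array([ 0.4877, -0.3074]), np.float64(0.05322456871808815), [6490])
shift 4 x [-0.03  0.    2.97] total [-0.1   0.02 11.87] | turn 1 x [ 0.    -0.    -0.001]
```

>>> {"name": "apply_moves", "arguments": {
  "targets": [
    [[0, 0.1, 3, 0, 0, 0, 0.75], [0, 0, 3.5, 0, 0, 0, 0.75], [0, 0, 3, 0, 0, 0, 0.75], [0, 0, 1.5, 0, 0, 0, 0.75], [0, 0, 0.8, 0, 0, 0, 0.75], [0, 0, 0, 0, 0, 0, 0.75], [0, 0, 0, 0, 0, 0, -1], [0, 0, 0, 0, 0, 0, -1], [0, 0, 0, 0, 0, 0, -1], [0, 0, 0, 0, 0, 0, -1]]
  ]
}}

```text
time_s: 34.15
position: [0.489, -0.3073, 0.1813]
ee_rot: [0.001, 0.764, 0.646, 0.001]
contact_force: [-0.0, 0.7, 7.6]
opening: 0.711
grip_force: 33.5
```

Run:
```python
from plan import *
stat()
go(*cw(-.245,.002),.30,YAW+np.pi/2)
```

```text
t 34.15 P [ 0.489  -0.3073  0.1813] az -0.167 z [ 0.002 -0.001 -1.   ] q [ 0.01  0.57  0.64  1.77 -0.41  0.94  0.67] open 0.711 F [-0.   0.7  7.6] grip 33.5
shift 12 x [ 3.2  -0.18 -0.99] total [ 38.43  -2.16 -11.9 ] | turn 1 x [ 0.003  0.    -0.001]
```

>>> {"name": "apply_moves", "arguments": {
  "targets": [
    [[0, 0, -2, 0, 0, 0, -1], [0, 0, -3.5, 0, 0, 0, -1], [0, 0, -3.5, 0, 0, 0, -1], [0, 0, -3, 0, 0, 0, -1], [3.5, -0.2, 0, 0, 0, 0, -1], [3.5, -0.2, 0, 0, 0, 0, -1], [3.5, -0.2, 0, 0, 0, 0, -1], [3.5, -0.2, 0, 0, 0, 0, -1], [3.5, -0.2, 0, 0, 0, 0, -1], [3.5, -0.2, 0, 0, 0, 0, -1]]
  ]
}}

```text
time_s: 35.15
position: [0.5114, -0.0965, 0.3002]
ee_rot: [0.0, 0.764, 0.646, 0.0]
contact_force: [-0.1, 0.3, -0.7]
opening: 0.709
grip_force: 33.4
```

>>> {"name": "apply_moves", "arguments": {
  "targets": [
    [[3.5, -0.2, 0, 0, 0, 0, -1], [3.5, -0.2, 0, 0, 0, 0, -1], [3.5, -0.2, 0, 0, 0, 0, -1], [3.5, -0.2, 0, 0, 0, 0, -1], [3.5, -0.2, 0, 0, 0, 0, -1], [0, 0, 1, 0, 0, 0, -1], [0, 0, 2, 0, 0, 0, -1], [0, 0, 1, 0, 0, 0, -1], [0, 0, 0, 0, 0, 0, -1], [0, 0, 0, 0, 0, 0, -1]]
  ]
}}

```text
time_s: 36.15
position: [0.5308, 0.0758, 0.2601]
ee_rot: [0.0, 0.764, 0.645, -0.0]
contact_force: [1.2, 1.0, -0.9]
opening: 0.711
grip_force: 33.4
```

Run:
```python
from drawer import *
stat()
w=snap('wrist','w9.png'); inbay(w,[(-.1734,-.0826),(-.172,.004)]); inbay(w,[(-.245,-.082)],1.)
go(*cw(-.245,.003),.2055,YAW+np.pi/2)
```

```text
t 36.15 P [0.5308 0.0758 0.2601] az -0.168 z [ 0. -0. -1.] q [-0.67  0.35  0.57  1.82 -0.22  1.03 -0.18] open 0.711 F [ 1.2  1.  -0.9] grip 33.4
bay (-0.1734, -0.0826) -> [-0.1728 -0.0823] 0.18 19276
bay (-0.172, 0.004) -> [-0.1735  0.0044] 0.03 14427
bay (-0.245, -0.082) -> [-0.2452 -0.0821] 0.08 13126
shift 2 x [-0.02 -0.03  2.75] total [-0.05 -0.07  5.49] | turn 1 x [ 0.001 -0.    -0.002]
```

View pics/w9.png

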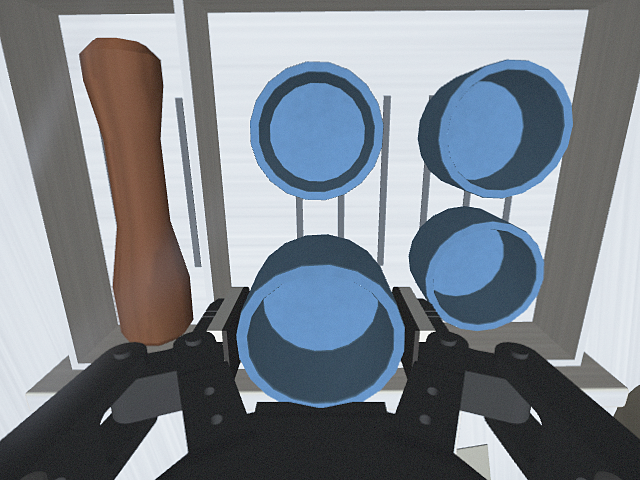

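Three ramekins are upright at (316,130), (505,128) and (485,268), the held one is at (320,335), and the pestle is in the lane.

>>> {"name": "apply_moves", "arguments": {
  "targets": [
    [[0, -0.1, 1.5, 0, 0, 0, -1], [0, 0, 2, 0, 0, 0, -1], [0, 0, 1, 0, 0, 0, -1], [0, 0, 0.5, 0, 0, 0, -1], [0, 0, 0.35, 0, 0, 0, -1], [0, 0, 0.15, 0, 0, 0, -1], [0, 0, 0.1, 0, 0, 0, -1], [0, 0, 0.1, 0, 0, 0, -1], [0, 0, 0, 0, 0, 0, -1]]
  ]
}}

```text
time_s: 37.1
position: [0.53, 0.0766, 0.2033]
ee_rot: [0.0, 0.764, 0.646, 0.0]
contact_force: [-2.4, 0.6, 1.9]
opening: 0.711
grip_force: 33.7
```

>>> {"name": "apply_moves", "arguments": {
  "targets": [
    [[0, 0, 0, 0, 0, 0, 0.6], [0, 0, 0, 0, 0, 0, 0.6], [0, 0, -0.5, 0, 0, 0, 0.6], [0, 0, -2, 0, 0, 0, 0.6], [0, 0, -3.5, 0, 0, 0, 0.6], [0, 0, -3.5, 0, 0, 0, 0.6], [0, 0, -3.5, 0, 0, 0, 0.2], [-3.5, 0, 0, 0, 0, 0, 0], [-3.5, 0, 0, 0, 0, 0, 0], [-3.5, 0, 0, 0, 0, 0, -0.05]]
  ]
}}

```text
time_s: 38.1
position: [0.512, -0.0281, 0.3335]
ee_rot: [0.0, 0.763, 0.646, 0.001]
contact_force: [0.3, -0.2, -0.1]
opening: 0.479
grip_force: 0.0
```

>>> {"name": "apply_moves", "arguments": {
  "targets": [
    [[0, 0, 0, 0, 0, -0.143, -0.05], [0, 0, 0, 0, 0, -0.143, -0.05], [0, 0, 0, 0, 0, -0.143, -0.05], [0, 0, 0, 0, 0, -0.143, -0.05], [0, 0, 0, 0, 0, -0.143, -0.05], [0, 0, 0, 0, 0, -0.143, -0.05], [0, 0, 0, 0, 0, -0.143, -0.05], [0, 0, 0, 0, 0, -0.143, -0.05], [0, 0, 0, 0, 0, -0.143, -0.05], [0, 0, 0, 0, 0, -0.143, -0.05]]
  ]
}}

```text
time_s: 39.1
position: [0.5122, -0.0271, 0.333]
ee_rot: [0.0, 0.15, 0.989, -0.0]
contact_force: [-1.1, -0.5, 0.3]
opening: 0.476
grip_force: 0.0
```

>>> {"name": "apply_moves", "arguments": {
  "targets": [
    [[0, 0, 0, 0, 0, -0.143, -0.05], [0, 0, 0, 0, 0, 0, -0.05], [0, 0, 0, 0, 0, 0, -0.05]]
  ]
}}

```text
time_s: 39.4
position: [0.5122, -0.0271, 0.3329]
ee_rot: [0.0, 0.085, 0.996, 0.0]
contact_force: [-0.6, -1.2, -0.1]
opening: 0.473
grip_force: 0.0
```

Run:
```python
from drawer import *
stat()
w=snap('wrist','w10.png'); inbay(w,[(-.245,.003),(-.245,-.082)],.8)
s=snap('side','s10.png'); 
print([proj(w[1],[*cw(-.357,a),.068]).round() for a in (.07,-.07)])
go(*cw(-.357,0),.225,YAW)
```

```text
t 39.4 P [ 0.5122 -0.0271  0.3329] az 1.401 z [ 0.  0. -1.] q [-0.42  0.2   0.47  1.8  -0.1   1.17  1.48] open 0.473 F [-0.6 -1.2 -0.1] grip 0.0
bay (-0.245, 0.003) -> [-0.2468  0.0041] 0.15 6048
bay (-0.245, -0.082) -> [-0.2453 -0.0814] 0.9 3207
[array([308., 141.]), array([310., 332.])]
shift 4 x [-0.1 -0.2  2.7] total [-0.39 -0.78 10.78] | turn 1 x [-0.     0.    -0.002]
```

View pics/w10.png

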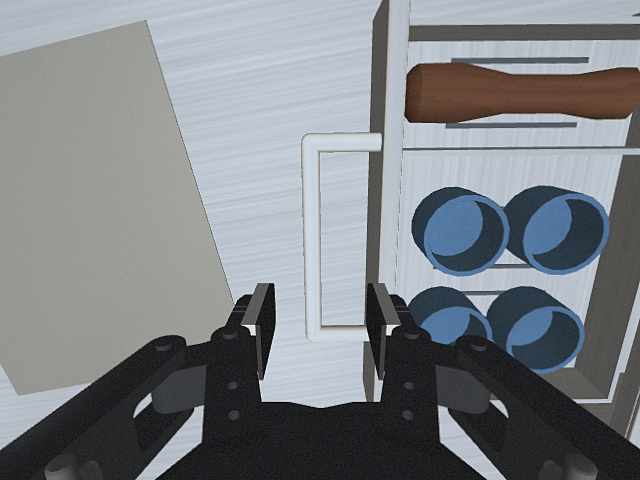

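All four ramekins stand in the bay (rims near (470,238), (565,235), (445,330) and (540,330)). The pestle is in the lane, and the handle bar is at column 311 as predicted.

>>> {"name": "apply_moves", "arguments": {
  "targets": [
    [[-0.4, -0.8, 2, 0, 0, 0, -0.05], [0, 0, 3, 0, 0, 0, -0.05], [0, 0, 3, 0, 0, 0, -0.05], [0, 0, 1.8, 0, 0, 0, -0.05], [0, 0, 1, 0, 0, 0, -0.05], [0, 0, 0, 0, 0, 0, -0.05], [0, 0, 0, 0, 0, 0, -1], [0, 0, 0, 0, 0, 0, -1], [0, 0, 0, 0, 0, 0, -1], [0, 0, 0, 0, 0, 0, -1]]
  ],
  "squeeze": 40
}}

```text
time_s: 40.5
position: [0.5156, -0.0349, 0.226]
ee_rot: [0.001, 0.082, 0.997, 0.001]
contact_force: [-0.4, 4.6, 7.6]
opening: 0.123
grip_force: 39.2
```

>>> {"name": "apply_moves", "arguments": {
  "targets": [
    [[0, 0.3, 0, 0, 0, 0, -1], [0, 0.6, 0, 0, 0, 0, -1], [0, 0.9, 0, 0, 0, 0, -1], [0, 1.1, 0, 0, 0, 0, -1], [0, 1.2, 0, 0, 0, 0, -1], [0, 1.2, 0, 0, 0, 0, -1], [0, 1.2, 0, 0, 0, 0, -1], [0, 1.2, 0, 0, 0, 0, -1], [0, 1.2, 0, 0, 0, 0, -1], [0, 1.2, 0, 0, 0, 0, -1]]
  ]
}}

```text
time_s: 41.5
position: [0.5317, 0.0636, 0.226]
ee_rot: [0.0, 0.083, 0.997, -0.0]
contact_force: [-3.9, -1.9, 10.3]
opening: 0.121
grip_force: 39.8
```

Run:
```python
from plan import *
stat(); go(*cw(-.182,0),.225,YAW)
```

```text
t 41.5 P [0.5317 0.0636 0.226 ] az 1.405 z [ 0.001 -0.    -1.   ] q [-0.51  0.37  0.4   1.85 -0.18  0.95  1.37] open 0.121 F [-3.9 -1.9 10.3] grip 39.8
shift 3 x [0.01 2.48 0.03] total [0.03 7.45 0.09] | turn 1 x [-0.     0.001 -0.   ]
```

>>> {"name": "apply_moves", "arguments": {
  "targets": [
    [[0, 1.2, 0, 0, 0, 0, -1], [0, 1.2, 0, 0, 0, 0, -1], [0, 1.2, 0, 0, 0, 0, -1], [0, 1.1, 0, 0, 0, 0, -1], [0, 0.9, 0, 0, 0, 0, -1], [0, 0.7, 0, 0, 0, 0, -1], [0, 0.5, 0, 0, 0, 0, -1], [0, 0.3, 0, 0, 0, 0, -1], [0, 0.2, 0, 0, 0, 0, -1], [0, 0, 0, 0, 0, 0, -1]]
  ]
}}

```text
time_s: 42.5
position: [0.5434, 0.1364, 0.226]
ee_rot: [0.0, 0.082, 0.997, 0.0]
contact_force: [-4.7, 1.7, 9.3]
opening: 0.123
grip_force: 39.7
```

>>> {"name": "apply_moves", "arguments": {
  "targets": [
    [[0, 0.2, 0, 0, 0, 0, -1], [0, 0.2, 0, 0, 0, 0, -1], [0, 0.2, 0, 0, 0, 0, -1], [0, 0, 0, 0, 0, 0, -1]]
  ]
}}

```text
time_s: 42.9
position: [0.5441, 0.1388, 0.2259]
ee_rot: [-0.001, 0.084, 0.996, -0.002]
contact_force: [-10.7, -10.1, 16.7]
opening: 0.118
grip_force: 40.6
```

>>> {"name": "apply_moves", "arguments": {
  "targets": [
    [[0, -0.15, 0, 0, 0, 0, -0.1], [0, 0, 0, 0, 0, 0, -0.1], [0, 0, 0, 0, 0, 0, -0.1], [0, 0, -2, 0, 0, 0, -0.1], [0, 0, -3.5, 0, 0, 0, -0.1], [0, 0, -4, 0, 0, 0, 0], [0, 0, -4, 0, 0, 0, 0], [0, 0, -4, 0, 0, 0, 0], [0, 1.5, 0, 0, 0, -0.13, 0], [0, 0, 0, 0, 0, -0.143, 0]]
  ]
}}

```text
time_s: 43.9
position: [0.5468, 0.1577, 0.4013]
ee_rot: [0.002, -0.058, 0.998, 0.001]
contact_force: [0.2, -0.5, -0.6]
opening: 0.502
grip_force: 0.0
```

>>> {"name": "apply_moves", "arguments": {
  "targets": [
    [[0, 0, 0, 0, 0, -0.143, 0], [0, 0, 0, 0, 0, -0.143, 0], [0, 0, 0, 0, 0, -0.143, 0], [0, 0, 0, 0, 0, -0.143, 0], [0, 0, 0, 0, 0, -0.143, 0], [0, 0, 0, 0, 0, -0.143, 0], [0, 0, 0, 0, 0, -0.143, 0], [0, 0, 0, 0, 0, -0.143, 0], [0, 0, 0, 0, 0, -0.143, 0], [0, 0, 0, 0, 0, 0, 0]]
  ]
}}

```text
time_s: 44.9
position: [0.5466, 0.1556, 0.3996]
ee_rot: [-0.0, -0.643, 0.765, 0.0]
contact_force: [0.3, 0.9, -0.4]
opening: 0.498
grip_force: 0.0
```

Run:
```python
from plan import *
stat(); go(*cw(.086,0),.40,YAW+np.pi/2)
s=snap('side','s11.png')
cv2.imwrite('pics/s11c.png',cv2.resize(s[0][110:320,180:410],(657,600),interpolation=cv2.INTER_CUBIC))
```

```text
t 44.9 P [0.5466 0.1556 0.3996] az 2.969 z [-0.  0. -1.] q [-0.5   0.26  0.2   1.55 -0.05  1.34  2.68] open 0.498 F [ 0.3  0.9 -0.4] grip 0.0
shift 8 x [-3.12  0.02 -0.01] total [-24.93   0.16  -0.04] | turn 1 x [ 0.     0.    -0.007]
```

View pics/s11c.png

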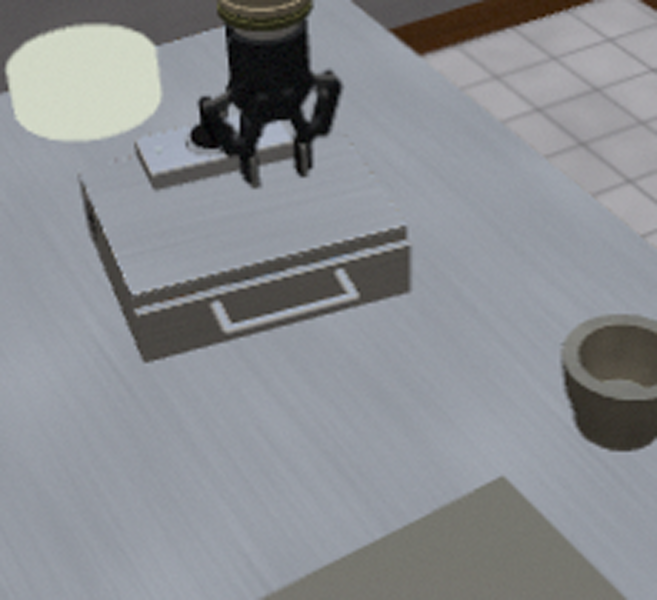

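The drawer front (140–410, 245–360) is flush against the case, so it is shut.

>>> {"name": "apply_moves", "arguments": {
  "targets": [
    [[-3.1, 0, 0, 0, 0, 0, 0], [-3.1, 0, 0, 0, 0, 0, 0], [-3.1, 0, 0, 0, 0, 0, 0], [-3.1, 0, 0, 0, 0, 0, 0], [-3.1, 0, 0, 0, 0, 0, 0], [-3.1, 0, 0, 0, 0, 0, 0], [-3.1, 0, 0, 0, 0, 0, 0], [-3.1, 0.1, 0, 0, 0, 0, 0], [0, 0, 0, 0, 0, 0, 0], [0, 0, 0, 0, 0, 0, 0]]
  ]
}}

```text
time_s: 45.95
position: [0.5887, 0.4007, 0.3987]
ee_rot: [-0.001, -0.642, 0.767, -0.0]
contact_force: [0.2, -0.6, -0.0]
opening: 0.502
grip_force: 0.0
```

Run:
```python
from plan import *
stat(); w=snap('wrist','w12.png'); p=w[1]
pts=[(.061,0,.167),(.111,0,.167),(.086,0,.158)]
print([proj(p,[*cw(a,b),z]).round(0) for a,b,z in pts])
go(*cw(.086,0),.313,YAW+np.pi/2)
```

```text
t 45.95 P [0.5887 0.4007 0.3987] az 2.964 z [-0.001 -0.001 -1.   ] q [-0.72  0.59  0.13  1.09 -0.07  1.47  2.36] open 0.502 F [ 0.2 -0.6 -0. ] grip 0.0
[array([321., 216.]), array([322., 294.]), array([322., 251.])]
shift 3 x [-0.06  0.05  2.87] total [-0.19  0.16  8.62] | turn 1 x [-0.    -0.001 -0.013]
```

View pics/w12.png

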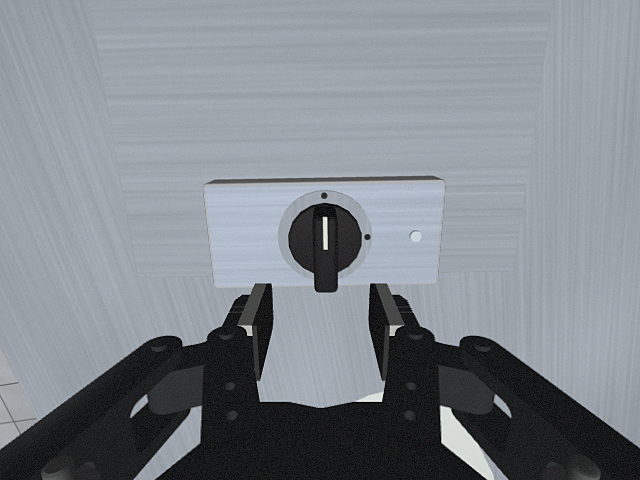

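The switch bar runs from (325,207) to (325,292) with its pointer up towards the drawer and the on-mark at (368,237), about 2 mm to the right of the prediction.

>>> {"name": "apply_moves", "arguments": {
  "targets": [
    [[0, 0.3, 2, 0, 0, -0.013, 0], [0, 0, 2.5, 0, 0, 0, 0], [0, 0, 2, 0, 0, 0, 0], [0, 0, 1.4, 0, 0, 0, 0], [0, 0, 0.7, 0, 0, 0, 0], [0, 0, 0, 0, 0, 0, -1], [0, 0, 0, 0, 0, 0, -1], [0, 0, 0, 0, 0, 0, -1], [0, 0, 0, 0, 0, 0, -1], [0, 0, 0, 0, 0, 0, -1]]
  ],
  "squeeze": 40
}}

```text
time_s: 47.0
position: [0.5856, 0.4003, 0.3149]
ee_rot: [-0.0, -0.647, 0.762, 0.0]
contact_force: [-4.9, -2.9, 1.8]
opening: 0.171
grip_force: 42.6
```

>>> {"name": "apply_moves", "arguments": {
  "targets": [
    [[0, 0, 0, 0, 0, 0.14, -1], [0, 0, 0, 0, 0, 0.14, -1], [0, 0, 0, 0, 0, 0.14, -1], [0, 0, 0, 0, 0, 0.14, -1], [0, 0, 0, 0, 0, 0.14, -1], [0, 0, 0, 0, 0, 0.14, -1], [0, 0, 0, 0, 0, 0.14, -1], [0, 0, 0, 0, 0, 0.14, -1], [0, 0, 0, 0, 0, 0.14, -1], [0, 0, 0, 0, 0, 0, -1]]
  ]
}}

```text
time_s: 48.0
position: [0.5847, 0.4013, 0.3149]
ee_rot: [-0.001, -0.072, 0.997, 0.001]
contact_force: [-8.3, -1.0, 4.5]
opening: 0.17
grip_force: 42.8
```

>>> {"name": "apply_moves", "arguments": {
  "targets": [
    [[0, 0, 0, 0, 0, 0.14, -1], [0, 0, 0, 0, 0, 0.12, -1], [0, 0, 0, 0, 0, 0, -1], [0, 0, 0, 0, 0, 0, 0], [0, 0, 0, 0, 0, 0, 0], [0, 0, 0, 0, 0, 0, 0], [0, 0, -2, 0, 0, 0, 0], [0, 0, -3, 0, 0, 0, 0], [0, 0, -4, 0, 0, 0, 0], [0, 0, 0, 0, 0, 0, 0]]
  ]
}}

```text
time_s: 49.0
position: [0.5871, 0.4, 0.4111]
ee_rot: [0.004, 0.056, 0.998, 0.003]
contact_force: [0.4, -0.2, 0.6]
opening: 0.503
grip_force: 0.0
```

Run:
```python
from plan import *
stat()
w=snap('wrist','w13.png'); s=snap('side')
a=w[0]; b=cv2.resize(s[0][110:320,180:410],(400,365))
cv2.imwrite('pics/fin.png',np.vstack([np.hstack([cv2.resize(a,(400,300)),np.zeros((300,0,3),np.uint8)]),b[:300]]))
```

```text
t 49.0 P [0.5871 0.4    0.4111] az 1.459 z [ 0.009  0.006 -1.   ] q [-0.89  0.6   0.44  1.09 -0.25  1.49  0.96] open 0.503 F [ 0.4 -0.2  0.6] grip 0.0
```

View pics/fin.png

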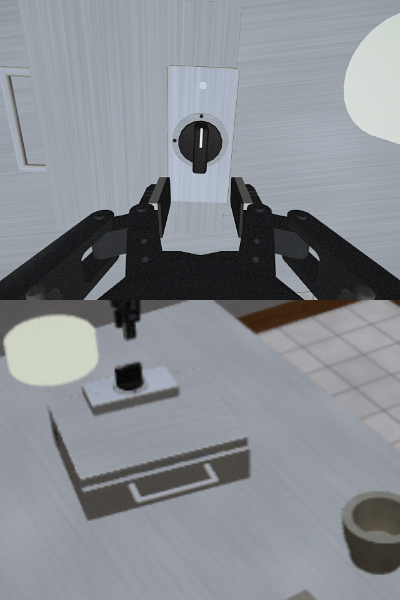

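The switch pointer now points at the on-mark at (201,118), the other mark is off at (175,140), and the drawer is shut.

```bash
python3 -c "
from bench import env
print(env.finish_job())"
```

```text
the job is handed in; nothing more can be done
None
```

The job is handed in at about 49 s of the 210 s: all four ramekins were last seen upright in the wide bay with the pestle flat in the lane, then the drawer was pushed home and the switch turned until its pointer sat at the on-mark; the judge's verdict was not shown.

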